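# Turn the wing panel over onto the vacuum bed and start the pump

### The arm

A 6-joint arm with a two-finger parallel gripper is mounted at the origin on the work surface. World frame = base frame: x ahead of the robot, y to its left, z up, the work surface at z = 0. Lengths are in m, angles in rad, forces in N, time in s.
With the tool pointing down it reaches from about 0.425 to 0.95 m from the base axis. Payload 3.5 kg.
Tool frame: the origin (TCP) lies on the centre line of the jaws, within the pads' length; the fingertips stand 25 mm ahead of it and the grasp point (between the pads) lies 6 mm ahead of it; y points along the fingers, z is the direction in which the jaws open and shut, and the axes are right-handed (so a half turn about y gives the same grasp; the last joint's range is limited). The gripper opens to 85 mm and grips with 20 to 120 N. Pads are 22 mm wide; open, the fingers measure 114 mm over their backs; the gripper's body (76 mm by 85 mm) begins 54 mm behind the grasp point. The pads swing forward as they close: fully open they stand 13 mm farther back than shut.
Start: joints at [1.136, 0.286, 1.577, -0, 1.279, -0.15], TCP at [0.19, 0.648, 0.256] pointing down, gripper open.
Joint ranges: [-2.77, 2.77], [-0.9, 2.22], [0.21, 2.48], [-1.53, 4.67], [0.24, 2.81], [-2.84, 2.84]. Speed limits (rad/s): [2.79, 2.79, 3.14, 3.14, 3.14, 3.14].

### API

Orientations are given as a unit quaternion [x, y, z, w].
In Python, from plant import ctrl gives the robot as it stands.
- The arm moves only by the tool arm_command, never from a script. Its argument "steps" is a list of rows, each an object with "hand": the opening, from 0 (shut) to 1 (fully open); "travel": the shift along the tool's x, y, z in units of 0.3 m (1.0 is 0.3 m), a list of three; "rotation": the turn, a rotation vector about the tool's x, y, z in units of 30 degrees (1.0 is 30 degrees), a list of three. A call has 1 to 20 rows; each row shifts and turns the pose as measured when the row begins, along the tool's axes as they then stand; what a row does not reach is not made up. A row lasts 1/8 s, in which the tool goes at most 62.5 mm and 10.7 degrees, less where a joint would pass 70% of its speed; a pose out of reach is approached as far as the arm can. A call with a number of a shift or a turn outside -1 to 1 is refused whole. A call with a gripper value outside its range is refused whole. The fingers move at their own pace and stop on an object; "grip_force" is the grip in N (left out, the last holds). Time passes only in rows, so rows that do not move let the fingers close. It gives the time, the measured TCP pose, the force and the opening at its end, in the units of the state.
- ctrl.get_state(): the state, without advancing time (a new reading comes with each control period).
- ctrl.read_camera(name): name is "scene" or "top" or "wrist"; returns (picture, depth): 480x640x3 uint8, blue, green, red; 480x640 float32, m along the optical axis (not along the pixel's ray), 0 where there is no reading.
- ctrl.camera_params(name): a dict with "fx", "fy", "cx", "cy" (pixels), "extrinsics" (4x4, takes a point from camera to world coordinates); the wrist camera has in their place "tool_from_camera" (4x4, takes a point from camera to tool coordinates, whose origin is the TCP and whose axes are the tool frame's). Camera axes: x right, y down, z forward; pixel columns grow to the right and rows downward; lengths in m; the calibration is good to about 2 mm. A picture is of the moment at which its call begins: read the wrist's pose just before it. camera_params takes no time and is no camera call.
- ctrl.sign_off(): hands the job in, once; it reports no verdict.
Trained networks look in the newest picture that a camera, given by its name, has taken for a name from the list of things; names that differ only in an ending like _2 or _b are one class to them, and where a whole thing is asked for, a point or a joint stands for the part that bears it (a point fixed in the world has none). Each returns a list of dicts, best first, with "score" (0 to 1); they miss things now and then, are a little off and sometimes report something else, mostly with a low value. They report only what shows in the picture. A call takes as long as a camera call. They do not tell look-alikes from the thing itself.
- ctrl.masks_of(camera, thing): "region" (480x640 bool, what is visible of it) and "at" ([column, row] in pixels, amid what is visible of it).
The state is a dict: "time": time; "qpos": joint angles; "dq": joint speeds; "joint_efforts": joint torques, N m; "eef_pos": TCP position; "tcp_rot": TCP orientation; "contact_force": force on the tool from outside, world axes, zero at the start; "wrist_torque": the same for the moment, N m; "opening": opening from 0.0 (shut) to 1.0 (fully open).
Only numpy, scipy, OpenCV 4.12 (cv2) and the standard library are available. Lean on these libraries where they do the work, as an engineer would, in place of code of your own. Each camera call takes 0.05 s, during which the arm holds its last target.

### The job

The model wing panel lies orange side up on the low wooden rest and is too wide to pick up: lever its free edge up against the step, turn it over and lower it gently (do not let it fall over) onto the blue vacuum bed with its bare ribbed side up, then slide it fully home and square against the aluminium fence, roughly centred along it. Only then start the pump: turn the red key clockwise to its end and let it spring back to run. Leave the other things on the table where they are.

Things in the scene. Friction and masses are not known exactly. Their poses are not given: they have to be found in the camera images.
- bed: fixed two-level board. Origin on the table, middle of the foot of the step; z up, x along the step, y = the way the panel goes over, from rest to bed. Low wooden rest: x -60 to 60, y -85 to 0, top at z = 30 mm. Blue vacuum bed: x -105 to 105, y 0 to 177, top at z = 54 mm; its upright front face at y = 0 is the step. A black sealing bead, 3 mm high, runs along its front edge, y 0 to 5
- fence_foot (a point): middle of the foot of the aluminium fence's near face, on the bed top (y = 165, z = 54 mm of the board). The fence is 200 mm long along x, 12 mm thick, 12 mm high; axes as the board's
- panel_center (a point): centre of the loose rigid wing panel, 150 (x) x 120 (y) x 14 (z) mm, about 180 g; z points out of its orange face, the other is bare wood with dark ribs. Starts flat on the rest, orange up, axes within 0.06 rad of the board's, far edge 0 to 12 mm from the step; near edge overhangs the rest by 35 to 48 mm, underside 30 mm above the table. Home, its centre is at y = 105, z = 61 mm of the board
- key (a joint): angle of the red key on the grey pump switch box, rad: 0 at rest (also the run position), grows as it is turned clockwise seen from above, end stop at 1.1 (start; counts from 0.8). A light spring (0.15 N m per rad) returns it to 0 when let go
- key_grip (a point): centre of the red key's upright flat grip, on its vertical turning axis, 88 mm above the table: grip 50 (x) x 10 (y) x 38 (z) mm; its x axis runs along the grip and turns with it. The fixed grey box below is 120 x 100 mm, 50 mm high
- glue: white glue bottle, 44 mm wide, 150 high, a bystander to leave alone; origin at the centre of its underside
- tape: roll of yellow tape lying flat, 90 mm across, 25 high, a bystander to leave alone; origin at the centre of its underside
- pinbox: clear open box 75 x 75 x 45 mm, a bystander to leave alone; origin at the centre of its underside
- sander: cork sanding block 50 x 110 x 25 mm, a bystander to leave alone; origin at the centre of its underside
- jar: glass jar with red lid, 64 mm wide, 85 high, a bystander to leave alone; origin at the centre of its underside
- block: balsa block 130 x 60 x 40 mm, a bystander to leave alone; origin at the centre of its underside
- mug: blue mug, 76 mm wide, 85 high, a bystander to leave alone; origin at the centre of its underside
Mind the look-alikes: they are no part of the job. Leave any purple look-alike of the part that bears key alone.

How it is judged:
On the way, in this order (a step that is already met when the one before it is completed fails the run):
1. the panel lies flat on the vacuum bed, ribbed side up, home against the fence (angle between panel_center's own z axis and vertical above 3.09 rad and y of panel_center in the frame of bed between 0.095 and 0.113 m and x of panel_center in the frame of bed between -0.035 and 0.035 m and z of panel_center in the frame of bed between 0.057 and 0.065 m and angle between the x axis of panel_center and the x axis of bed, either way round below 0.1 rad), for 0.2 s.
2. the key is turned to start (value of joint key above 0.8 rad), for 0.1 s.
At the end, for the whole second after the job is handed in: the panel lies still and flat on the bed, bare ribbed side up (within 3 degrees), square to the fence within 5.7 degrees, its edge within 10 mm of the fence, its centre within 35 mm of the board's middle along the fence, and the key, after having been turned past 0.8 rad, is back below 0.15 rad (all of step 1 and value of joint key below 0.15 rad and linear speed of panel below 0.02 m/s); the robot touches nothing.
It fails at once if the panel is dropped or let fall over (turning faster than 9 rad/s) (angular speed of panel above 9 rad/s).
It fails at once if the key is turned past 0.4 rad while the panel is not home on the bed (value of joint key above 0.4 rad and not (angle between panel_center's own z axis and vertical above 3.09 rad and y of panel_center in the frame of bed between 0.095 and 0.113 m and x of panel_center in the frame of bed between -0.035 and 0.035 m and z of panel_center in the frame of bed between 0.057 and 0.065 m and angle between the x axis of panel_center and the x axis of bed, either way round below 0.1 rad)).
It fails at once if another thing on the table is moved by more than 30 mm (distance of any of glue, tape, pinbox, sander, jar, block, mug from where it was at the start of the episode above 0.03 m).
It also fails if it takes over 69 s, if anything falls off the work surface, if the arm or the gripper's body presses on something with over 40 N, if the wrist force passes 120 N, or if a joint passes its speed limit or range.

## Working session

There is one attempt and no reset: what is moved stays moved. The work goes in short steps, Python scripts to look and compute and a tool call to move; the robot and the scene stay as the last step left them, time stands still between calls to the robot, and variables do not carry over. Pictures are saved under pics/ and viewed, and the job is handed in when it is done.

Besides the shell and the picture viewer there is one more tool, called after "Request:" by a JSON object that holds its "name" and its "arguments". arm_command: Moves the arm, as the interface text tells. Shifts and turns lie within -1 to 1; 1 stands for 0.3 m of shift or 30 degrees of turn. Its arguments: {"type":"object","properties":{"steps":{"type":"array","items":{"type":"object","properties":{"hand":{"type":"number"},"travel":{"type":"array","items":{"type":"number","minimum":-1,"maximum":1}},"rotation":{"type":"array","items":{"type":"number","minimum":-1,"maximum":1}}}}},"grip_force":{"type":"number"}},"required":["steps"]}

```bash
ls; mkdir -p pics; python3 - <<'E'
from plant import ctrl
import cv2,numpy as np
s=ctrl.get_state();print({k:np.round(v,3) for k,v in s.items()})
for n in ['scene','top','wrist']:
    p,d=ctrl.read_camera(n);cv2.imwrite(f'pics/{n}0.png',p);np.save(f'pics/{n}0.npy',d)
    c=ctrl.camera_params(n);print(n,{k:np.round(v,3).tolist() for k,v in c.items()})
E
```

```text
pics
{'time': np.float64(0.0), 'qpos': array([ 1.136,  0.287,  1.578, -0.   ,  1.279, -0.15 ]), 'dq': array([ 0.001, -0.001,  0.002,  0.001,  0.004,  0.   ]), 'joint_efforts': array([ 1.0000e-03, -4.0599e+01, -2.9262e+01, -0.0000e+00,  6.0000e-03,
       -0.0000e+00]), 'eef_pos': array([0.189, 0.647, 0.255]), 'tcp_rot': array([ 0.701, -0.101,  0.1  , -0.699]), 'contact_force': array([-0.636,  0.764,  0.487]), 'wrist_torque': array([0.005, 0.033, 0.036]), 'opening': np.float64(1.0)}
scene {'fx': 571.466, 'fy': 571.466, 'cx': 315.664, 'cy': 233.761, 'extrinsics': [[-0.777, 0.409, -0.478, 0.991], [0.629, 0.485, -0.608, 0.733], [-0.017, -0.773, -0.634, 0.785], [0.0, 0.0, 0.0, 1.0]]}
top {'fx': 551.117, 'fy': 551.117, 'cx': 316.359, 'cy': 239.939, 'extrinsics': [[-0.008, -0.998, 0.056, 0.42], [-1.0, 0.008, -0.008, 0.067], [0.008, -0.056, -0.998, 1.184], [0.0, 0.0, 0.0, 1.0]]}
wrist {'fx': 359.154, 'fy': 359.154, 'cx': 317.285, 'cy': 234.896, 'tool_from_camera': [[0.0, 0.946, 0.323, -0.083], [0.001, -0.323, 0.946, -0.118], [1.0, 0.0, -0.001, -0.002], [0.0, 0.0, 0.0, 1.0]]}
```

View pics/top0.png

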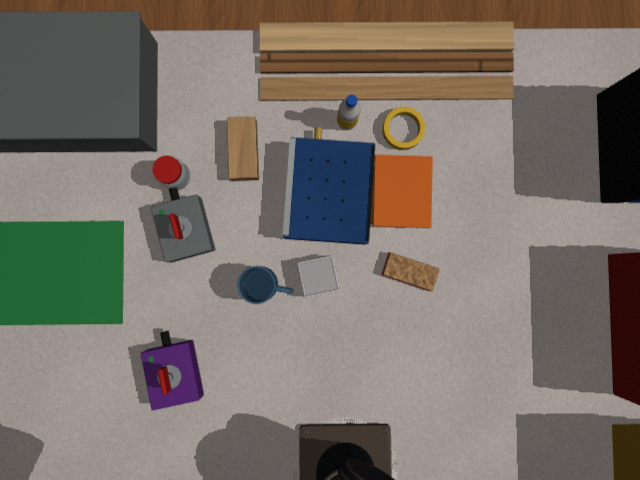

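View pics/scene0.png

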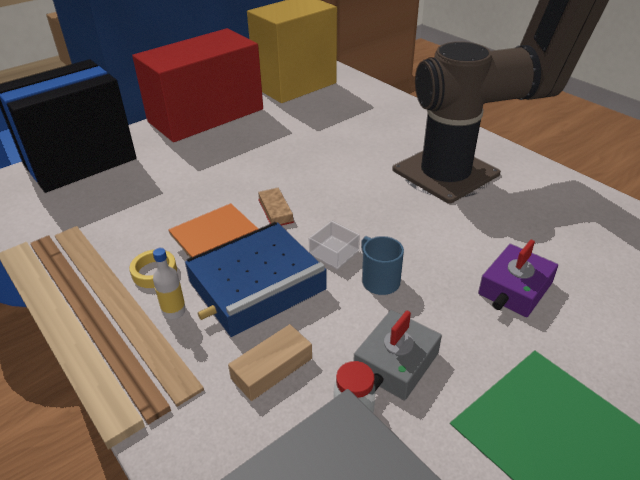

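View pics/wrist0.png

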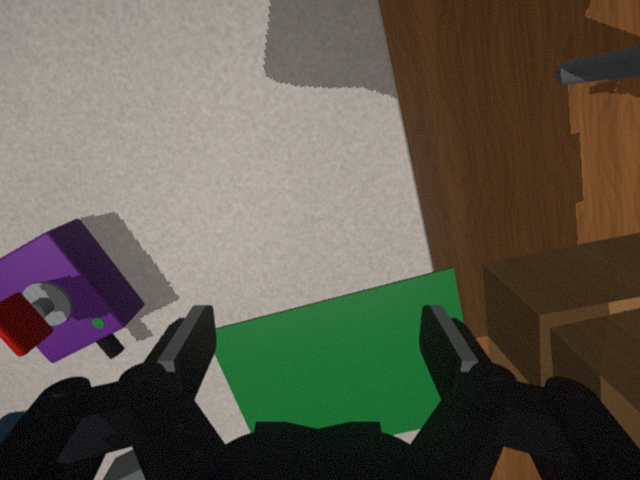

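```bash
cat > h.py <<'E'
from plant import ctrl
import cv2,numpy as np
from scipy.spatial.transform import Rotation as R
def shot(n,name=None):
    s=ctrl.get_state();p,d=ctrl.read_camera(n)
    if name: cv2.imwrite(f'pics/{name}.png',p)
    return s,p,d
def ext(n,s=None):
    c=ctrl.camera_params(n)
    if n!='wrist': return c,np.array(c['extrinsics'])
    T=np.eye(4);T[:3,:3]=R.from_quat(s['tcp_rot']).as_matrix();T[:3,3]=s['eef_pos']
    return c,T@np.array(c['tool_from_camera'])
def cloud(n,d,s=None):
    c,E=ext(n,s);v,u=np.mgrid[:480,:640]
    P=np.stack([(u-c['cx'])/c['fx']*d,(v-c['cy'])/c['fy']*d,d],-1)
    return P@E[:3,:3].T+E[:3,3]
E
python3 - <<'E'
from h import *
for cam in ['top','scene']:
    s,p,d=shot(cam)
    W=cloud(cam,d); np.save(f'pics/W_{cam}.npy',W); cv2.imwrite(f'pics/c_{cam}.png',p)
    for t in ['bed','panel_center','key_grip','glue','tape','pinbox','sander','jar','block','mug']:
        for m in ctrl.masks_of(cam,t)[:3]:
            r=m['region']&(d>0);q=W[r]
            z=np.percentile(q[:,2],95); tp=q[abs(q[:,2]-z)<.008]
            print(cam,t,round(m['score'],2),np.round(m['at']),r.sum(),'ztop',z.round(3),'ctr',np.median(tp,0).round(3),'ext',np.percentile(tp,2,0).round(3)[:2],np.percentile(tp,98,0).round(3)[:2])
W=np.load('pics/W_top.npy')
for (u,v) in [(330,190),(404,190),(404,230),(520,230),(520,120),(570,190),(590,220),(620,150),(620,320),(100,90),(630,450)]: print(u,v,W[v,u].round(3))
E
```

```text
top bed 0.81 [328. 192.] 8823 ztop 0.065 ctr [0.589 0.062 0.059] ext [ 0.49  -0.059] [0.686 0.121]
top panel_center 0.96 [406. 191.] 4156 ztop 0.048 ctr [ 0.586 -0.123  0.045] ext [ 0.513 -0.182] [ 0.658 -0.066]
top panel_center 0.4 [418. 122.] 741 ztop 0.029 ctr [ 0.724 -0.133  0.026] ext [ 0.683 -0.173] [ 0.767 -0.089]
top panel_center 0.21 [261. 286.] 1277 ztop 0.086 ctr [0.39  0.176 0.085] ext [0.359 0.14 ] [0.43  0.214]
top key_grip 0.74 [177. 222.] 246 ztop 0.11 ctr [0.511 0.336 0.107] ext [0.489 0.327] [0.534 0.345]
top key_grip 0.74 [168. 377.] 285 ztop 0.109 ctr [0.21  0.357 0.107] ext [0.187 0.35 ] [0.234 0.365]
top key_grip 0.72 [329. 194.] 9036 ztop 0.065 ctr [0.589 0.059 0.059] ext [ 0.489 -0.059] [0.687 0.121]
top glue 0.97 [350. 112.] 595 ztop 0.152 ctr [ 0.745 -0.01   0.151] ext [ 0.736 -0.02 ] [ 0.754 -0.001]
top glue 0.74 [177. 227.] 197 ztop 0.11 ctr [0.509 0.335 0.107] ext [0.488 0.327] [0.533 0.344]
top glue 0.68 [402. 114.] 954 ztop 0.029 ctr [ 0.725 -0.131  0.026] ext [ 0.683 -0.173] [ 0.768 -0.089]
top tape 0.82 [402. 113.] 812 ztop 0.029 ctr [ 0.726 -0.13   0
[... 1934 characters left out ...]
ztop 0.041 ctr [0.685 0.214 0.039] ext [0.619 0.182] [0.744 0.241]
scene block 0.65 [398. 330.] 411 ztop 0.107 ctr [0.514 0.337 0.106] ext [0.49  0.328] [0.534 0.345]
scene block 0.59 [381. 260.] 2054 ztop 0.084 ctr [0.4   0.18  0.082] ext [0.359 0.141] [0.431 0.214]
scene mug 0.88 [379. 263.] 2147 ztop 0.084 ctr [0.397 0.179 0.082] ext [0.359 0.141] [0.431 0.214]
330 190 [0.586 0.029 0.055]
404 190 [ 0.586 -0.126  0.043]
404 230 [ 0.505 -0.132  0.003]
520 230 [ 0.503 -0.381  0.006]
520 120 [ 0.744 -0.39   0.001]
570 190 [ 0.59  -0.493  0.003]
590 220 [ 0.524 -0.537 -0.002]
620 150 [ 0.658 -0.558  0.086]
620 320 [ 0.313 -0.569  0.043]
100 90 [0.769 0.47  0.143]
630 450 [ 0.057 -0.566  0.066]
```

```bash
python3 - <<'E'
from h import *
W=np.load('pics/W_top.npy');p=cv2.imread('pics/c_top.png').astype(int)
b,g,r=p[...,0],p[...,1],p[...,2]
v,u=np.mgrid[:480,:640]
roi=(u>280)&(u<440)&(v>130)&(v<250)
def rect(m,n):
    q=W[m][:,:2].astype(np.float32)*1000
    (c,sz,a)=cv2.minAreaRect(q);print(n,np.round(c,1),np.round(sz,1),round(a,2))
    return q
m=roi&(r>180)&(b<90)&(W[...,2]>.03);rect(m,'panel')
m2=roi&(b>g*1.3)&(b>60)&(r<60)&(W[...,2]>.048);m2=cv2.morphologyEx(m2.astype(np.uint8),cv2.MORPH_OPEN,np.ones((3,3)))>0;rect(m2,'bedblue')
m3=roi&(W[...,2]>.061)&(abs(b-r)<30)&(r>120);rect(m3,'fence')
for k in [m,m2]:
    # edges by line fit per row/col
    for side in [0,1]:
        pts=[]
        for row in range(130,250):
            c=np.where(k[row])[0]
            if len(c)>20: pts.append(W[row,c[0] if side==0 else c[-1]])
        pts=np.array(pts)[6:-6];f=np.polyfit(pts[:,0],pts[:,1],1);print('side',side,'slope',f[0].round(4),'y@.589',np.polyval(f,.589).round(4))
# switch box
mk=(u>130)&(u<225)&(v>185)&(v<270)&(abs(W[...,2]-.05)<.006);rect(mk,'box')
mk=(u>160)&(u<195)&(v>205)&(v<245)&(W[...,2]>.09)&(r>120)&(g<80);rect(mk,'key')
cv2.imwrite('pics/crop_key.png',cv2.resize(p[140:280,120:260].astype(np.uint8),None,fx=4,fy=4))
E
```

```text
panel [575.8 -24.2] [ 58.5 356. ] 50.49
bedblue [554.1  31. ] [158.5 273.5] 85.06
fence [554.3 108.5] [277.5  48.4] 7.44Traceback (most recent call last):
  File "<stdin>", line 20, in <module>
IndexError: too many indices for array: array is 1-dimensional, but 2 were indexed
```

```bash
python3 - <<'E'
from h import *
W=np.load('pics/W_top.npy');p=cv2.imread('pics/c_top.png').astype(int)
b,g,r=p[...,0],p[...,1],p[...,2]
v,u=np.mgrid[:480,:640]
ok=W[...,2]<.2
roi=(u>280)&(u<440)&(v>130)&(v<250)&ok
print(p[190,404],p[190,330],p[200,350],p[200,289])
def clean(m):
    m=cv2.morphologyEx(m.astype(np.uint8),cv2.MORPH_OPEN,np.ones((3,3)))
    n,l,s,c=cv2.connectedComponentsWithStats(m);return l==1+np.argmax(s[1:,4])
def rect(m,n):
    q=W[m][:,:2].astype(np.float32)*1000
    (c,sz,a)=cv2.minAreaRect(q);print(n,np.round(c,1),np.round(sz,1),round(a,2),m.sum())
m=clean(roi&(r>150)&(b<100)&(W[...,2]>.03)&(W[...,2]<.06));rect(m,'panel')
m2=clean(roi&(b>r*1.5)&(W[...,2]>.045));rect(m2,'bedblue')
m3=clean(roi&(W[...,2]>.055)&(abs(b-r)<40)&(r>90)&(u<310));rect(m3,'fence')
for k in [m,m2,m3]:
    for side in [0,1]:
        pts=[]
        for row in range(130,250):
            c=np.where(k[row])[0]
            if len(c)>3: pts.append(W[row,c[0] if side==0 else c[-1]])
        pts=np.array(pts)[6:-6];f=np.polyfit(pts[:,0],pts[:,1],1);print('side',side,'slope',f[0].round(4),'y@.589',np.polyval(f,.589).round(4))
mk=clean((u>130)&(u<225)&(v>185)&(v<270)&(abs(W[...,2]-.05)<.006));rect(mk,'box')
mk=clean((u>160)&(u<195)&(v>205)&(v<245)&ok&(W[...,2]>.09)&(r>100)&(g<80));rect(mk,'key')
cv2.imwrite('pics/crop_key.png',cv2.resize(p[140:280,120:260].astype(np.uint8),None,fx=4,fy=4))
E
```

```text
[ 34  86 176] [90 52 27] [91 53 29] [137 140 136]
panel [ 585.6 -124.1] [120.1 149.3] 87.68 4031
bedblue [586.5  27.1] [160.4 208.8] 85.5 7740
fence [595.4 112.6] [ 12.2 203.1] 85.6 576
side 0 slope -0.0414 y@.589 -0.0655
side 1 slope -0.041 y@.589 -0.1828
side 0 slope -0.0784 y@.589 0.1062
side 1 slope -0.0782 y@.589 -0.0525
side 0 slope -0.076 y@.589 0.1182
side 1 slope -0.0766 y@.589 0.1081
box [511.4 336.6] [120.7 100.6] 15.1 2437
key [510.  336.6] [47.4  8.8] 15.62 109
```

View pics/crop_key.png

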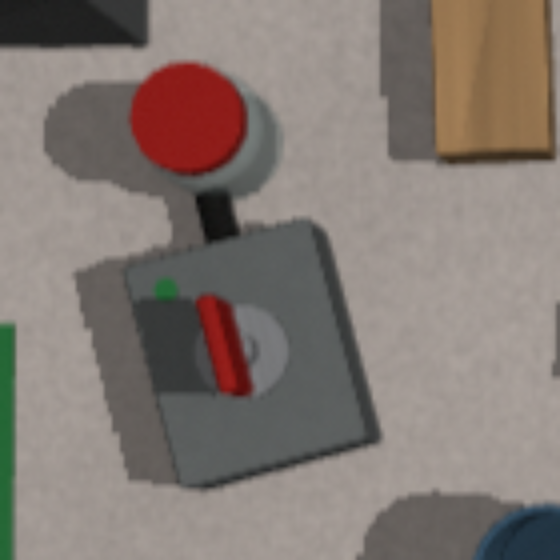

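```bash
cat > log.py <<'E'
from h import *
import json
def log():
    s=ctrl.get_state()
    open('samples.txt','a').write(json.dumps([list(map(float,s['qpos'])),list(map(float,s['eef_pos'])),list(map(float,s['tcp_rot']))])+'\n')
    M=R.from_quat(s['tcp_rot']).as_matrix()
    print('t',round(float(s['time']),2),'q',s['qpos'].round(3),'p',s['eef_pos'].round(4),'F',s['contact_force'].round(1),'open',round(float(s['opening']),3));print('x',M[:,0].round(3),'y',M[:,1].round(3),'z',M[:,2].round(3))
    return s,M
def toloc(target,Rt=None):
    """rows needed: travel in tool units for world displacement to target; rotvec in tool units"""
    s,M=log();d=M.T@(np.array(target)-s['eef_pos'])/0.3
    print('travel units',d.round(3))
    if Rt is not None: print('rot units',(R.from_matrix(M.T@Rt).as_rotvec(degrees=True)/30).round(3))
E
python3 -c "
from log import *
log()"
```

```text
t 1.25 q [ 1.136  0.286  1.577 -0.     1.279 -0.15 ] p [0.1896 0.6478 0.2563] F [-0.2  0.  -0.7] open 1.0
x [ 0.96  -0.281  0.   ] y [ 0. -0. -1.] z [ 0.281  0.96  -0.   ]
```

Request:
{"name": "arm_command", "arguments": {"steps": [{"hand": 1, "travel": [0.12, -0.02, -0.15]}, {"hand": 1, "travel": [0.12, -0.02, -0.15]}, {"hand": 1, "travel": [0.12, -0.02, -0.15]}, {"hand": 1, "travel": [0.12, -0.02, -0.15]}, {"hand": 1, "travel": [0.12, 0, -0.15]}, {"hand": 1, "travel": [0.12, 0, -0.15]}]}}

```text
$.steps[0]: bad value
```

```bash
python3 -c "
from log import *
log()"
```

```text
t 1.25 q [ 1.136  0.286  1.577 -0.     1.279 -0.15 ] p [0.1896 0.6478 0.2563] F [-0.2  0.  -0.7] open 1.0
x [ 0.96  -0.281  0.   ] y [ 0. -0. -1.] z [ 0.281  0.96  -0.   ]
```

Request:
{"name": "arm_command", "arguments": {"steps": [{"hand": 0.5, "travel": [0.12, 0, -0.15], "rotation": [0, 0.1, 0]}, {"hand": 0.5, "travel": [0.12, 0, -0.15], "rotation": [0, 0.1, 0]}, {"hand": 0.5, "travel": [0.12, 0, -0.15], "rotation": [0, 0.1, 0]}, {"hand": 0.5, "travel": [0.12, 0, -0.15], "rotation": [0, 0.1, 0]}]}}

```text
time: 1.75
eef_pos: [0.261, 0.4259, 0.2555]
tcp_rot: [-0.685, 0.173, -0.174, 0.686]
contact_force: [1.7, -0.9, -0.0]
opening: 0.498
```

```bash
python3 -c "
from log import *
log()"
```

```text
t 1.75 q [ 8.180e-01 -1.080e-01  2.001e+00 -1.000e-03  1.247e+00 -2.570e-01] p [0.261  0.4259 0.2555] F [ 1.7 -0.9 -0. ] open 0.498
x [ 0.88  -0.475  0.001] y [ 0.001  0.001 -1.   ] z [0.475 0.88  0.001]
```

Request:
{"name": "arm_command", "arguments": {"steps": [{"hand": 0.5, "travel": [0.18, -0.02, -0.05], "rotation": [0, 0, 0]}, {"hand": 0.5, "travel": [0.18, -0.02, -0.05], "rotation": [0, 0, 0]}, {"hand": 0.5, "travel": [0.18, -0.02, -0.05], "rotation": [0, 0, 0]}, {"hand": 0.5, "travel": [0.18, 0, -0.05], "rotation": [0, 0, 0]}, {"hand": 0.5, "travel": [0.18, 0, -0.05], "rotation": [0, 0, 0]}]}}

```text
time: 2.38
eef_pos: [0.4662, 0.224, 0.2761]
tcp_rot: [-0.684, 0.171, -0.175, 0.687]
contact_force: [0.5, 0.9, 1.0]
opening: 0.503
```

```bash
python3 -c "
from log import *
toloc([.56,-.27,.28],R.from_euler('z',-.041).as_matrix()@np.array([[1,0,0],[0,0,1],[0,-1,0.]]))"
```

```text
t 2.38 q [ 2.510e-01 -8.500e-02  1.942e+00  1.000e-03  1.278e+00 -8.270e-01] p [0.4662 0.224  0.2761] F [0.5 0.9 1. ] open 0.503
x [ 0.881 -0.474  0.004] y [ 0.006  0.003 -1.   ] z [0.474 0.881 0.006]
travel units [ 1.055 -0.016 -1.302]
rot units [-0.009 -0.864  0.01 ]
```

Request:
{"name": "arm_command", "arguments": {"steps": [{"hand": 0.45, "travel": [0.11, 0, -0.15], "rotation": [0, -0.2, 0]}, {"hand": 0.45, "travel": [0.09, 0, -0.16], "rotation": [0, -0.2, 0]}, {"hand": 0.45, "travel": [0.07, 0, -0.17], "rotation": [0, -0.2, 0]}, {"hand": 0.45, "travel": [0.05, 0, -0.18], "rotation": [0, -0.2, 0]}, {"hand": 0.45, "travel": [0.04, 0, -0.19], "rotation": [0, -0.07, 0]}, {"hand": 0.45, "travel": [0.03, 0, -0.19], "rotation": [0, 0, 0]}, {"hand": 0.45, "travel": [0.03, 0, -0.19], "rotation": [0, 0, 0]}]}}

```text
time: 3.25
eef_pos: [0.5193, -0.1813, 0.278]
tcp_rot: [-0.706, 0.003, -0.013, 0.708]
contact_force: [1.6, 0.4, 0.6]
opening: 0.447
```

```bash
python3 -c "
from log import *
toloc([.56,-.27,.28],R.from_euler('z',-.041).as_matrix()@np.array([[1,0,0],[0,0,1],[0,-1,0.]]))"; cat > fit.py <<'E'
import json,numpy as np
from scipy.optimize import least_squares
from scipy.spatial.transform import Rotation as R
S=[json.loads(l) for l in open('samples.txt')]
C=np.array([[0,0,-1],[-1,0,0],[0,1,0.]])
def Rm(q): return (R.from_euler('z',q[0])*R.from_euler('y',q[1]+q[2])*R.from_euler('z',q[3])*R.from_euler('y',q[4])*R.from_euler('z',q[5])).as_matrix()@C
def fk(q,k):
    d,h,a1,a2,a3,e,L=k
    M=Rm(q); R1=R.from_euler('z',q[0]).as_matrix();R2=R.from_euler('y',q[1]).as_matrix();R3=R.from_euler('y',q[1]+q[2]).as_matrix()
    return R1@(np.array([a1,d,h])+R2@[0,0,a2]+R3@[e,0,a3])+M[:,1]*L,M
E
cat > fit2.py <<'E'
from fit import *
def res(k): return np.concatenate([fk(q,k)[0]-p for q,p,_ in S])
r=least_squares(lambda k:np.append(res(k),1e-3*(k-[.1,.3,0,.45,.4,0,.25])),[.1,.3,0,.45,.4,0,.25])
print(r.x.round(4),abs(res(r.x)).max())
for q,p,t in S[-1:]: print(np.round(Rm(q)-R.from_quat(t).as_matrix(),3))
np.save('k.npy',r.x)
E
python3 fit2.py
```

```text
t 3.25 q [-0.524 -0.013  1.869  0.009  1.275 -2.075] p [ 0.5193 -0.1813  0.278 ] F [1.6 0.4 0.6] open 0.447
x [ 1.    -0.022  0.014] y [ 0.014  0.002 -1.   ] z [0.022 1.    0.003]
travel units [ 0.142 -0.006 -0.293]
rot units [-0.005  0.035  0.026]
[1.009e-01 2.411e-01 2.000e-04 4.430e-01 5.723e-01 2.040e-02 2.254e-01] 6.5166174375574926e-06
[[ 0. -0.  0.]
 [-0. -0.  0.]
 [-0. -0.  0.]]
```

Request:
{"name": "arm_command", "arguments": {"steps": [{"hand": 0.45, "travel": [0.05, 0, -0.1], "rotation": [0.33, 0, 0]}, {"hand": 0.45, "travel": [0.05, 0, -0.1], "rotation": [0.33, 0, 0]}, {"hand": 0.45, "travel": [0, 0, -0.1], "rotation": [0.33, 0, 0]}]}}

```text
time: 3.62
eef_pos: [0.5496, -0.2738, 0.2666]
tcp_rot: [-0.497, -0.005, -0.015, 0.868]
contact_force: [0.1, -0.1, -0.6]
opening: 0.448
```

```bash
python3 -c "
from log import *
log()"; python3 fit2.py
cat > ik.py <<'E'
from fit import *
k=np.load('k.npy')
lo=np.array([-2.77,-.9,.21,-1.53,.24,-2.84]);hi=np.array([2.77,2.22,2.48,4.67,2.81,2.84])
def ik(p,M,q0):
    f=lambda q:np.concatenate([(fk(q,k)[0]-p)*5,(R.from_matrix(Rm(q).T@M)).as_rotvec()])
    r=least_squares(f,np.clip(q0,lo+1e-3,hi-1e-3),bounds=(lo,hi));return r.x,np.abs(r.fun).max()
def tool(yaw,tilt,flip=1):
    # yaw: azimuth of x_tool ; tilt: rot about x_tool from down; +=toward board +y
    M0=np.array([[1,0,0],[0,0,1],[0,-1,0.]])
    return R.from_euler('z',yaw).as_matrix()@R.from_euler('x',tilt).as_matrix()@M0
E
cat > chk.py <<'E'
from ik import *
q0=np.array(S[-1][0])
for yaw in [-.04,.3,.6,-.35,-.7]:
  q=q0.copy();out=[]
  for tilt,p in [(40,[.57,-.25,.15]),(55,[.575,-.22,.08]),(65,[.58,-.2,.045]),(70,[.58,-.2,.045]),(65,[.58,-.17,.1]),(40,[.585,-.11,.15]),(0,[.585,-.05,.2]),(-40,[.585,.05,.15]),(-50,[.59,.08,.07]),(-60,[.59,.08,.06])]:
    q,e=ik(np.array(p),tool(yaw,np.radians(tilt)),q)
    out.append((tilt,q.round(2).tolist(),round(e,4)))
  print('yaw',yaw)
  for o in out: print(*o)
E
python3 chk.py
```

```text
t 3.62 q [-0.772  0.285  1.617  0.395  1.604 -2.387] p [ 0.5496 -0.2738  0.2666] F [ 0.1 -0.1 -0.6] open 0.448
x [ 0.999 -0.022  0.023] y [ 0.031  0.506 -0.862] z [0.007 0.862 0.507]
[1.009e-01 2.403e-01 1.000e-04 4.430e-01 5.724e-01 2.060e-02 2.243e-01] 2.3157391707551156e-06
[[ 0. -0.  0.]
 [-0. -0.  0.]
 [-0.  0. -0.]]
yaw -0.04
40 [-0.76, 0.47, 1.64, 0.51, 1.54, -2.44] 0.0
55 [-0.76, 0.64, 1.63, 0.66, 1.61, -2.53] 0.0
65 [-0.76, 0.76, 1.6, 0.76, 1.69, -2.58] 0.0
70 [-0.77, 0.8, 1.58, 0.8, 1.76, -2.59] 0.0
65 [-0.73, 0.64, 1.67, 0.79, 1.71, -2.52] 0.0
40 [-0.57, 0.36, 1.79, 0.59, 1.42, -2.33] 0.0
0 [-0.26, 0.15, 1.85, -0.0, 1.15, -1.79] 0.0
-40 [0.15, 0.34, 1.82, -0.73, 1.24, -1.04] 0.0
-50 [0.24, 0.55, 1.76, -0.87, 1.29, -0.83] 0.0
-60 [0.28, 0.64, 1.73, -0.99, 1.4, -0.74] 0.0
yaw 0.3
40 [-0.7, 0.54, 1.54, 0.35, 1.67, -2.65] 0.0
55 [-0.7, 0.72, 1.5, 0.47, 1.77, -2.69] 0.0
65 [-0.69, 0.84, 1.45, 0.55, 1.86, -2.7] 0.0
70 [-0.69, 0.88, 1.43, 0.58, 1.93, -2.7] 0.0
65 [-0.65, 0.73, 1.52, 0.58, 1.89, -2.65] 0.0
40 [-0.53, 0.45, 1.68, 0.45, 1.57, -2.53] 0.0
0 [-0.26, 0.15, 1.85, -0.0, 1
[... 864 characters left out ...]
] 0.0
40 [-0.6, 0.28, 1.9, 0.71, 1.26, -2.15] 0.0
0 [-0.26, 0.15, 1.85, 0.0, 1.15, -1.48] 0.0
-40 [0.13, 0.42, 1.72, -0.62, 1.41, -0.86] 0.0
-50 [0.21, 0.63, 1.64, -0.71, 1.47, -0.71] 0.0
-60 [0.24, 0.72, 1.59, -0.81, 1.59, -0.66] 0.0
yaw -0.7
40 [-0.82, 0.3, 1.88, 0.76, 1.19, -2.06] 0.0
55 [-0.84, 0.45, 1.93, 1.04, 1.23, -2.33] 0.0
65 [-0.85, 0.57, 1.93, 1.19, 1.31, -2.49] 0.0
70 [-0.86, 0.61, 1.92, 1.24, 1.37, -2.53] 0.0
65 [-0.81, 0.44, 1.99, 1.2, 1.31, -2.41] 0.0
40 [-0.61, 0.18, 2.02, 0.83, 1.05, -1.95] 0.0
0 [-0.26, 0.15, 1.85, 0.0, 1.15, -1.13] 0.0
-40 [0.09, 0.49, 1.62, -0.47, 1.57, -0.65] 0.0
-50 [0.15, 0.7, 1.53, -0.53, 1.64, -0.55] 0.0
-60 [0.17, 0.79, 1.47, -0.6, 1.77, -0.53] 0.0
```

```bash
cat > go.py <<'E'
import sys
from log import *
from ik import tool
a=list(map(float,sys.argv[1:]))
# x y z yaw tilt
toloc(a[:3],tool(a[3],np.radians(a[4])))
E
python3 go.py .583 -.235 .10 -.041 68
```

```text
t 3.62 q [-0.772  0.285  1.617  0.395  1.604 -2.387] p [ 0.5496 -0.2738  0.2666] F [ 0.1 -0.1 -0.6] open 0.448
x [ 0.999 -0.022  0.023] y [ 0.031  0.506 -0.862] z [0.007 0.862 0.507]
travel units [ 0.095  0.548 -0.169]
rot units [1.251 0.058 0.002]
```

Request:
{"name": "arm_command", "arguments": {"steps": [{"hand": 0.45, "travel": [0.05, 0, 0], "rotation": [0.33, 0, 0]}, {"hand": 0.45, "travel": [0.04, 0, 0], "rotation": [0.33, 0, 0]}, {"hand": 0.45, "travel": [0.02, 0, 0], "rotation": [0.33, 0, 0]}, {"hand": 0.45, "travel": [0, 0, 0], "rotation": [0.28, 0, 0]}]}}

```text
time: 4.12
eef_pos: [0.5832, -0.2804, 0.2672]
tcp_rot: [-0.176, -0.01, -0.016, 0.984]
contact_force: [-0.6, -0.6, 0.0]
opening: 0.45
```

```bash
python3 go.py .583 -.235 .10 -.041 68
```

```text
t 4.12 q [-0.84   0.578  1.44   0.823  2.046 -2.387] p [ 0.5832 -0.2804  0.2672] F [-0.6 -0.6  0. ] open 0.45
x [ 0.999 -0.028  0.026] y [ 0.035  0.937 -0.347] z [-0.014  0.348  0.938]
travel units [-0.019  0.335 -0.47 ]
rot units [-0.057  0.054 -0.005]
```

Request:
{"name": "arm_command", "arguments": {"steps": [{"hand": 0.45, "travel": [0, 0.08, -0.12], "rotation": [-0.03, 0.03, 0]}, {"hand": 0.45, "travel": [0, 0.08, -0.12], "rotation": [-0.03, 0.03, 0]}, {"hand": 0.45, "travel": [0, 0.08, -0.12], "rotation": [0, 0, 0]}, {"hand": 0.45, "travel": [0, 0.06, -0.1], "rotation": [0, 0, 0]}]}}

```text
time: 4.62
eef_pos: [0.5865, -0.2494, 0.1016]
tcp_rot: [-0.194, 0.005, -0.021, 0.981]
contact_force: [0.8, -0.1, 0.4]
opening: 0.45
```

```bash
python3 go.py .583 -.22 .046 -.041 68;python3 go.py .583 -.179 .046 -.041 68; python3 - <<'E'
from h import *
shot('wrist','w1');shot('scene','s1')
E
```

```text
t 4.62 q [-0.806  0.744  1.514  0.762  1.827 -2.525] p [ 0.5865 -0.2494  0.1016] F [ 0.8 -0.1  0.4] open 0.45
x [ 0.999 -0.043 -0.002] y [ 0.039  0.924 -0.38 ] z [0.018 0.38  0.925]
travel units [-0.016  0.161 -0.134]
rot units [ 0.012 -0.004  0.002]
t 4.62 q [-0.806  0.744  1.514  0.762  1.827 -2.525] p [ 0.5865 -0.2494  0.1016] F [ 0.8 -0.1  0.4] open 0.45
x [ 0.999 -0.043 -0.002] y [ 0.039  0.924 -0.38 ] z [0.018 0.38  0.925]
travel units [-0.022  0.287 -0.083]
rot units [ 0.012 -0.004  0.002]
```

View pics/w1.png

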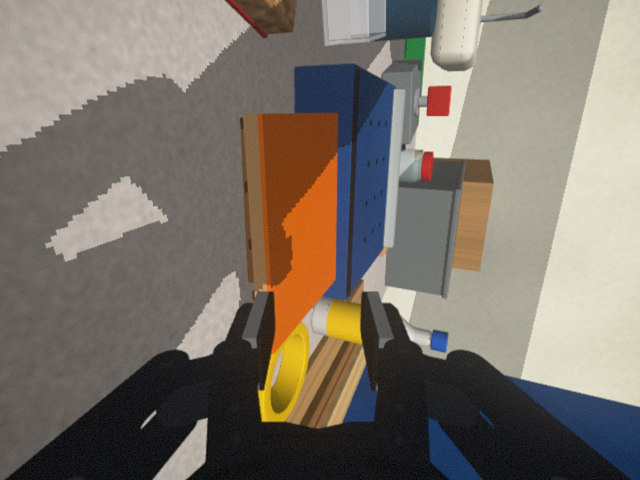

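View pics/s1.png

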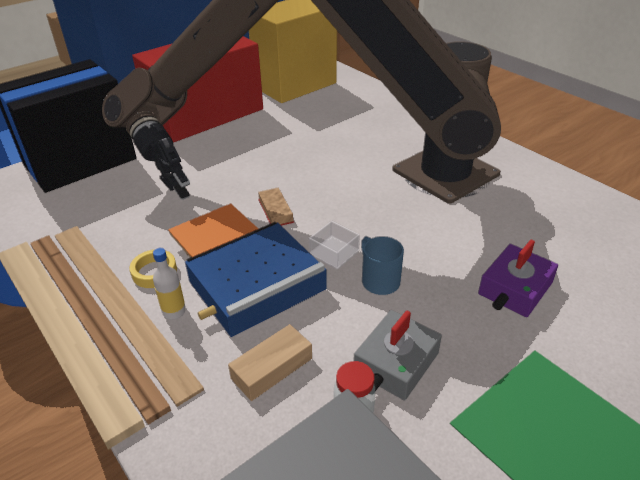

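Request:
{"name": "arm_command", "arguments": {"steps": [{"hand": 0.45, "travel": [-0.01, 0.08, -0.07], "rotation": [0, 0, 0]}, {"hand": 0.45, "travel": [0, 0.08, -0.07], "rotation": [0, 0, 0]}, {"hand": 0.45, "travel": [0, 0, 0], "rotation": [0, 0, 0]}]}}

```text
time: 5.1
eef_pos: [0.585, -0.2212, 0.0455]
tcp_rot: [-0.193, 0.005, -0.021, 0.981]
contact_force: [-0.1, -1.1, -0.0]
opening: 0.45
```

```bash
python3 go.py .583 -.179 .046 -.041 68; python3 - <<'E'
from h import *
s,p,d=shot('wrist','w2')
W=cloud('wrist',d,s)
# finger points: near
m=(d>0.05)&(d<.25)
c,E=ext('wrist',s)
T=np.eye(4);T[:3,:3]=R.from_quat(s['tcp_rot']).as_matrix();T[:3,3]=s['eef_pos']
L=(W-T[:3,3])@T[:3,:3]
for r in [300,320,340,360]: print(r,[(c0,L[r,c0].round(3).tolist()) for c0 in (225,245,260,365,380,400)])
m=(d>0)&(d<.2);print(L[m].max(0),L[m].min(0))
for t in np.argsort(-np.where(m,L[...,1],-9).ravel())[:3]: print(divmod(t,640),L.reshape(-1,3)[t])
# panel near edge
b,g,r_=[p[...,i].astype(int) for i in range(3)]
for row in range(120,300,30):
    cols=np.where((r_[row]>120)&(b[row]<90))[0]; print(row,cols[:1],W[row,cols[0]+2].round(4) if len(cols) else None, W[row,cols[0]+12].round(4) if len(cols) else None)
E
```

```text
t 5.1 q [-0.78   0.803  1.548  0.769  1.748 -2.576] p [ 0.585  -0.2212  0.0455] F [-0.1 -1.1 -0. ] open 0.45
x [ 0.999 -0.043 -0.002] y [ 0.039  0.925 -0.379] z [0.018 0.378 0.925]
travel units [-0.013  0.129  0.055]
rot units [ 0.009 -0.005  0.002]
300 [(225, [-0.006, 0.019, -0.04]), (245, [0.001, 0.033, -0.035]), (260, [-0.012, 0.01, -0.023]), (365, [-0.012, 0.009, 0.019]), (380, [-0.012, 0.01, 0.025]), (400, [0.063, 0.143, 0.068])]
320 [(225, [0.003, 0.018, -0.041]), (245, [-0.008, 0.0, -0.028]), (260, [-0.011, -0.005, -0.021]), (365, [-0.005, 0.006, 0.019]), (380, [-0.011, -0.004, 0.023]), (400, [-0.007, 0.002, 0.032])]
340 [(225, [-0.012, -0.019, -0.031]), (245, [-0.013, -0.019, -0.024]), (260, [-0.01, -0.016, -0.02]), (365, [0.003, 0.003, 0.019]), (380, [-0.01, -0.016, 0.021]), (400, [-0.014, -0.02, 0.027])]
360 [(225, [-0.013, -0.029, -0.028]), (245, [-0.012, -0.029, -0.022]), (260, [-0.002, -0.015, -0.02]), (365, [0.158, 0.189, 0.049]), (380, [-0.006, -0.021, 0.021]), (400, [-0.084, -0.12, 0.0])]
[0.07041263 0.11148006 0.06462415] [-0.14279104 -0.07318401 -0.07422404]
(np.int64(0), np.int64(361)) [-0.14279104  0.11148006  0.02401376]
(np.int64(1), np.int64(360)) [-0.14225132  0.11124724  0.02345279]
(np.int64(0), np.int64(360)) [-0.14263455  0.11086806  0.02339586]
120 [320] [ 0.5059 -0.1824  0.0332] [ 0.5057 -0.1853  0.0387]
150 [320] [ 0.5179 -0.1845  0.0338] [ 0.518  -0.183   0.0378]
180 [320] [ 0.5309 -0.184   0.0334] [ 0.5305 -0.1844  0.0382]
210 [320] [ 0.5441 -0.1856  0.0339] [ 0.5435 -0.1858  0.0387]
240 [320] [ 0.5584 -0.1859  0.0338] [ 0.5575 -0.1865  0.0389]
270 [320] [ 0.5742 -0.1852  0.0333] [ 0.5725 -0.1868  0.039 ]
```

View pics/w2.png

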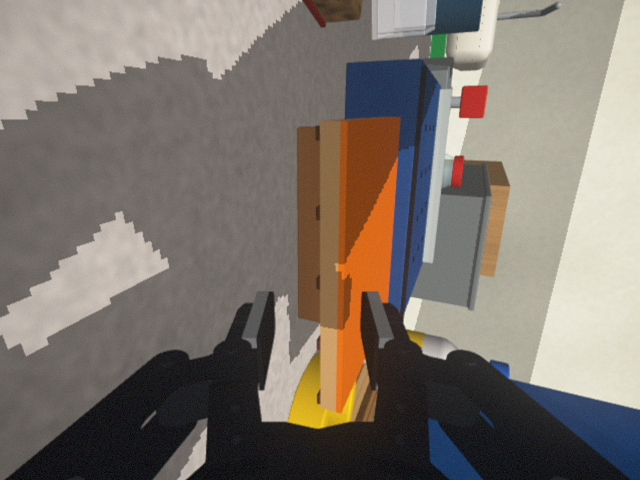

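Request:
{"name": "arm_command", "arguments": {"steps": [{"hand": 0.45, "travel": [0, 0.046, 0.018], "rotation": [0, 0, 0]}, {"hand": 0.45, "travel": [0, 0.046, 0.018], "rotation": [0, 0, 0]}, {"hand": 0.45, "travel": [0, 0.046, 0.018], "rotation": [0, 0, 0]}, {"hand": 0.45, "travel": [0, 0, 0], "rotation": [0, 0, 0]}]}}

```text
time: 5.65
eef_pos: [0.5901, -0.1778, 0.0513]
tcp_rot: [-0.197, 0.0, -0.023, 0.98]
contact_force: [-0.5, -0.1, -1.3]
opening: 0.45
```

```bash
python3 go.py .583 -.179 .046 -.041 68; python3 - <<'E'
from h import *
shot('wrist','w3')
E
```

```text
t 5.65 q [-0.731  0.756  1.613  0.806  1.7   -2.573] p [ 0.5901 -0.1778  0.0513] F [-0.5 -0.1 -1.3] open 0.45
x [ 0.999 -0.044  0.008] y [ 0.044  0.921 -0.387] z [0.01  0.387 0.922]
travel units [-0.024  0.002 -0.018]
rot units [0.025 0.012 0.012]
```

View pics/w3.png

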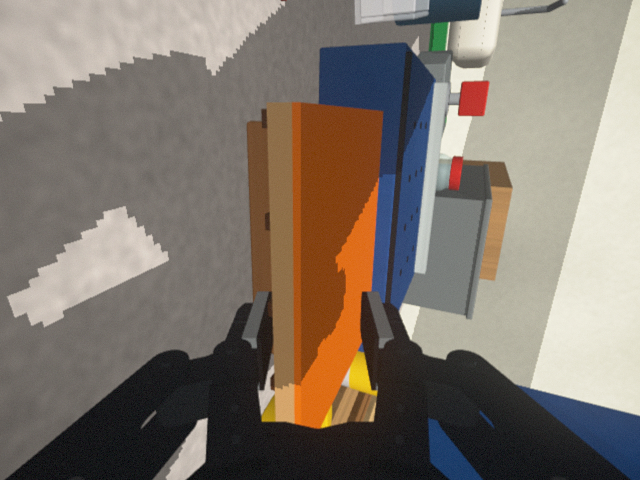

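Request:
{"name": "arm_command", "arguments": {"steps": [{"hand": 0.45, "travel": [-0.005, 0, 0.03], "rotation": [0, 0, 0]}, {"hand": 0.45, "travel": [-0.005, 0, 0.03], "rotation": [0, 0, 0]}, {"hand": 0.45, "travel": [0, 0, 0.03], "rotation": [0, 0, 0]}, {"hand": 0.45, "travel": [0, 0, 0.03], "rotation": [0, 0, 0]}, {"hand": 0.45, "travel": [0, 0, 0.02], "rotation": [0, 0, 0]}]}}

```text
time: 6.32
eef_pos: [0.5878, -0.1627, 0.093]
tcp_rot: [-0.198, -0.0, -0.024, 0.98]
contact_force: [0.2, -1.6, -0.0]
opening: 0.444
```

```bash
python3 go.py .583 -.179 .046 -.041 68; python3 - <<'E'
from h import *
shot('wrist','w4')
E
```

```text
t 6.33 q [-0.717  0.67   1.656  0.823  1.72  -2.535] p [ 0.5878 -0.1627  0.093 ] F [ 0.2 -1.6 -0. ] open 0.444
x [ 0.999 -0.047  0.01 ] y [ 0.047  0.92  -0.388] z [0.009 0.388 0.922]
travel units [-0.015  0.01  -0.166]
rot units [0.028 0.013 0.018]
```

View pics/w4.png

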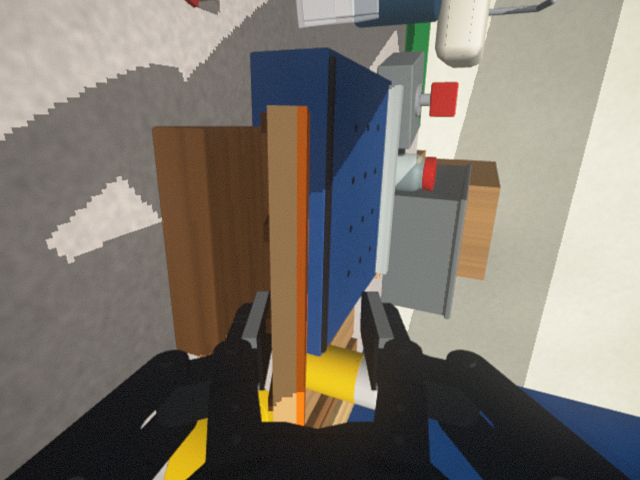

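Request:
{"name": "arm_command", "arguments": {"steps": [{"hand": 0.3, "travel": [0, 0.01, 0], "rotation": [0, 0, 0]}, {"hand": 0.1, "travel": [0, 0.01, 0], "rotation": [0, 0, 0]}, {"hand": 0, "travel": [0, 0, 0], "rotation": [0, 0, 0]}, {"hand": 0, "travel": [0, 0, 0], "rotation": [0, 0, 0]}, {"hand": 0, "travel": [0, 0, 0], "rotation": [0, 0, 0]}], "grip_force": 60}}

```text
time: 7.0
eef_pos: [0.588, -0.1624, 0.0861]
tcp_rot: [-0.209, 0.002, -0.026, 0.978]
contact_force: [-0.9, -2.4, -0.5]
opening: 0.156
```

```bash
python3 go.py .583 -.12 .2 -.07 30; python3 - <<'E'
from h import *
shot('wrist','w5');shot('scene','s5')
E
```

```text
t 7.0 q [-0.715  0.671  1.661  0.814  1.694 -2.535] p [ 0.588  -0.1624  0.0861] F [-0.9 -2.4 -0.5] open 0.156
x [ 0.999 -0.052  0.008] y [ 0.051  0.911 -0.409] z [0.014 0.408 0.913]
travel units [-0.021 -0.027  0.404]
rot units [-1.196  0.035 -0.016]
```

View pics/w5.png

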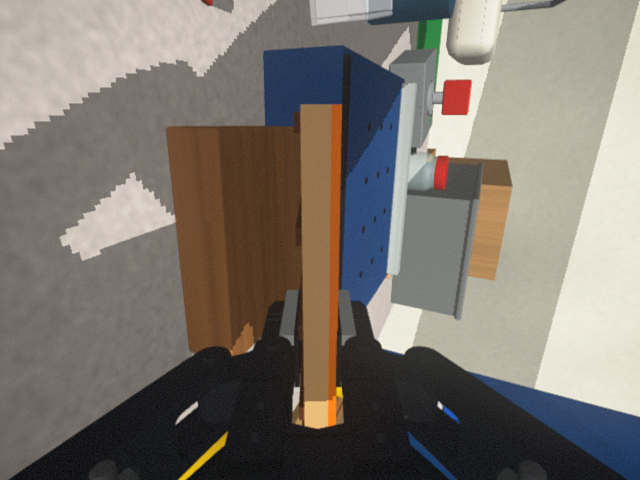

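View pics/s5.png

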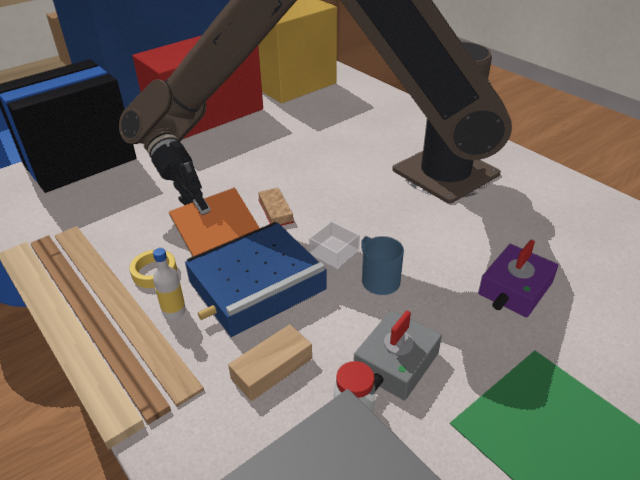

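```bash
cat > plan.py <<'E'
from log import *
from ik import tool,ik
def plan(wps):
    """wps list of (x,y,z,yaw,tilt,n)"""
    s,M=log();p=s['eef_pos'];q=np.array(s['qpos'])
    for x,y,z,yaw,t,n in wps:
        Mt=tool(yaw,np.radians(t));rv=R.from_matrix(M.T@Mt).as_rotvec();P0=p;M0=M
        for i in range(1,n+1):
            pt=P0+(np.array([x,y,z])-P0)*i/n;Mi=M0@R.from_rotvec(rv*i/n).as_matrix()
            qn,e=ik(pt,Mi,q)
            print('travel',(M.T@(pt-p)/.3).round(3).tolist(),'rot',(R.from_matrix(M.T@Mi).as_rotvec(degrees=True)/30).round(2).tolist(),'| e',round(e,4),'dqmax/s',(np.abs(qn-q).max()*8).round(2))
            p,M,q=pt,Mi,qn
        print('--',q.round(2))
E
python3 - <<'E'
from plan import *
plan([(.588,-.165,.125,-.055,65.5,2),(.588,-.15,.165,-.06,50,3),(.588,-.084,.206,-.07,20,4),(.588,-.04,.205,-.077,0,3),(.59,.017,.18,-.077,-30,4),(.59,.044,.145,-.077,-48,3)])
E
```

```text
t 7.1 q [-0.715  0.67   1.661  0.814  1.694 -2.535] p [ 0.588  -0.1624  0.0862] F [-1.3 -2.1 -2.6] open 0.156
x [ 0.999 -0.052  0.008] y [ 0.05   0.911 -0.409] z [0.014 0.409 0.912]
travel [0.001, -0.03, 0.057] rot [-0.01, 0.01, 0.0] | e 0.0 dqmax/s 0.25
travel [0.0, -0.031, 0.057] rot [-0.01, 0.01, 0.0] | e 0.0 dqmax/s 0.24
-- [-0.72  0.61  1.66  0.81  1.73 -2.49]
travel [-0.001, -0.003, 0.047] rot [-0.17, 0.0, -0.0] | e 0.0 dqmax/s 0.48
travel [-0.001, -0.008, 0.047] rot [-0.17, 0.0, -0.0] | e 0.0 dqmax/s 0.46
travel [-0.001, -0.012, 0.046] rot [-0.17, 0.0, -0.0] | e 0.0 dqmax/s 0.44
-- [-0.66  0.44  1.72  0.68  1.58 -2.38]
travel [-0.003, 0.02, 0.061] rot [-0.25, 0.0, -0.0] | e 0.0 dqmax/s 0.68
travel [-0.003, 0.012, 0.064] rot [-0.25, 0.0, -0.0] | e 0.0 dqmax/s 0.63
travel [-0.004, 0.003, 0.065] rot [-0.25, 0.0, -0.0] | e 0.0 dqmax/s 0.73
travel [-0.004, -0.005, 0.064] rot [-0.25, 0.0, -0.0] | e 0.0 dqmax/s 0.84
-- [-0.44  0.19  1.81  0.34  1.28 -2.06]
travel [-0.003, 0.018, 0.045] rot [-0.22, 0.0, -0.0] | e 0.0 dqmax/s 0.83
travel [-0.004, 0.012, 0.047] rot [-0.22, 0.0, -0.0] | e 0.0 dqmax/s 0.91
travel [-0.004, 0.007, 0.048] rot [-0.22, 0.0, -0.0] | e 0.0 dqmax/s 0.98
-- [-0.24  0.15  1.84  0.    1.16 -1.73]
travel [-0.002, 0.021, 0.047] rot [-0.25, -0.0, -0.0] | e 0.0 dqmax/s 1.15
travel [-0.002, 0.014, 0.05] rot [-0.25, 0.0, 0.0] | e 0.0 dqmax/s 1.17
travel [-0.002, 0.008, 0.051] rot [-0.25, -0.0, -0.0] | e 0.0 dqmax/s 1.13
travel [-0.002, 0.001, 0.052] rot [-0.25, 0.0, -0.0] | e 0.0 dqmax/s 1.05
-- [ 0.05  0.26  1.82 -0.56  1.2  -1.2 ]
travel [-0.002, 0.019, 0.045] rot [-0.2, -0.0, -0.0] | e 0.0 dqmax/s 0.8
travel [-0.002, 0.014, 0.047] rot [-0.2, -0.0, -0.0] | e 0.0 dqmax/s 0.73
travel [-0.002, 0.009, 0.048] rot [-0.2, -0.0, 0.0] | e 0.0 dqmax/s 0.66
-- [ 0.18  0.41  1.78 -0.83  1.33 -0.94]
```

Request:
{"name": "arm_command", "arguments": {"steps": [{"hand": 0, "travel": [0, -0.04, 0.06], "rotation": [0, 0, 0]}, {"hand": 0, "travel": [0, -0.04, 0.06], "rotation": [0, 0, 0]}, {"hand": 0, "travel": [0, -0.01, 0.05], "rotation": [-0.17, 0.01, 0]}, {"hand": 0, "travel": [0, -0.01, 0.05], "rotation": [-0.17, 0.01, 0]}, {"hand": 0, "travel": [0, -0.01, 0.05], "rotation": [-0.17, 0, 0]}]}}

```text
time: 7.72
eef_pos: [0.5873, -0.1548, 0.1794]
tcp_rot: [-0.339, 0.011, -0.026, 0.94]
contact_force: [-0.5, -0.0, -1.8]
opening: 0.155
```

```bash
python3 - <<'E'
from plan import *
plan([(.588,-.084,.21,-.07,20,4),(.588,-.04,.21,-.077,0,3)])
shot('wrist','w6')
E
```

```text
t 7.72 q [-0.668  0.424  1.706  0.681  1.608 -2.373] p [ 0.5873 -0.1548  0.1794] F [-0.5 -0.  -1.8] open 0.155
x [ 0.998 -0.055 -0.003] y [ 0.041  0.769 -0.638] z [0.037 0.637 0.77 ]
travel [-0.003, 0.029, 0.057] rot [-0.25, 0.0, -0.01] | e 0.0 dqmax/s 0.72
travel [-0.003, 0.021, 0.061] rot [-0.25, 0.0, -0.01] | e 0.0 dqmax/s 0.67
travel [-0.003, 0.013, 0.063] rot [-0.25, 0.0, -0.01] | e 0.0 dqmax/s 0.73
travel [-0.003, 0.005, 0.064] rot [-0.25, 0.0, -0.01] | e 0.0 dqmax/s 0.84
-- [-0.44  0.19  1.81  0.34  1.29 -2.06]
travel [-0.003, 0.017, 0.046] rot [-0.22, 0.0, -0.0] | e 0.0 dqmax/s 0.83
travel [-0.004, 0.011, 0.047] rot [-0.22, 0.0, -0.0] | e 0.0 dqmax/s 0.91
travel [-0.004, 0.006, 0.048] rot [-0.22, 0.0, -0.0] | e 0.0 dqmax/s 0.97
-- [-0.24  0.14  1.83 -0.    1.17 -1.73]
```

View pics/w6.png

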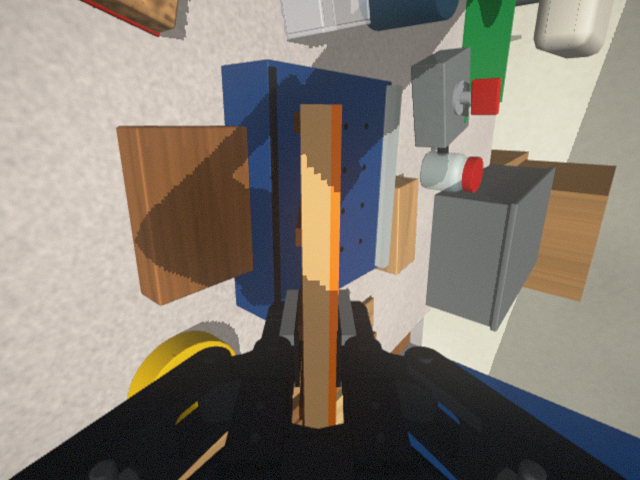

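Panel is held rigidly in the air (edge at cols 300–342). Continue the rotation.

Request:
{"name": "arm_command", "arguments": {"steps": [{"hand": 0, "travel": [0, 0.03, 0.06], "rotation": [-0.26, 0, 0]}, {"hand": 0, "travel": [0, 0.02, 0.06], "rotation": [-0.26, 0, 0]}, {"hand": 0, "travel": [0, 0.01, 0.06], "rotation": [-0.26, 0, 0]}, {"hand": 0, "travel": [0, 0.005, 0.065], "rotation": [-0.26, 0, 0]}, {"hand": 0, "travel": [0, 0.015, 0.05], "rotation": [-0.23, 0, 0]}, {"hand": 0, "travel": [0, 0.01, 0.05], "rotation": [-0.23, 0, 0]}, {"hand": 0, "travel": [0, 0.005, 0.05], "rotation": [-0.23, 0, 0]}]}}

```text
time: 8.65
eef_pos: [0.5927, -0.0339, 0.2247]
tcp_rot: [0.723, -0.02, 0.022, -0.69]
contact_force: [-0.3, -0.1, -2.4]
opening: 0.155
```

```bash
python3 - <<'E'
from plan import *
plan([(.585,.017,.185,-.077,-30,4),(.586,.044,.15,-.077,-48,3)])
E
```

```text
t 8.65 q [-0.211  0.135  1.814 -0.048  1.182 -1.704] p [ 0.5927 -0.0339  0.2247] F [-0.3 -0.1 -2.4] open 0.155
x [ 0.998 -0.059  0.004] y [ 0.001 -0.046 -0.999] z [ 0.059  0.997 -0.046]
travel [-0.009, 0.031, 0.043] rot [-0.23, 0.01, 0.0] | e 0.0 dqmax/s 1.05
travel [-0.009, 0.026, 0.047] rot [-0.23, 0.01, 0.0] | e 0.0 dqmax/s 1.06
travel [-0.009, 0.02, 0.049] rot [-0.23, 0.01, 0.0] | e 0.0 dqmax/s 1.03
travel [-0.009, 0.014, 0.051] rot [-0.23, 0.01, 0.0] | e 0.0 dqmax/s 0.96
-- [ 0.05  0.24  1.83 -0.56  1.2  -1.21]
travel [-0.001, 0.019, 0.045] rot [-0.2, 0.0, -0.0] | e 0.0 dqmax/s 0.79
travel [-0.001, 0.014, 0.047] rot [-0.2, 0.0, 0.0] | e 0.0 dqmax/s 0.73
travel [-0.001, 0.009, 0.048] rot [-0.2, 0.0, -0.0] | e 0.0 dqmax/s 0.66
-- [ 0.18  0.4   1.79 -0.83  1.33 -0.95]
```

Request:
{"name": "arm_command", "arguments": {"steps": [{"hand": 0, "travel": [-0.01, 0.03, 0.045], "rotation": [-0.23, 0.01, 0]}, {"hand": 0, "travel": [-0.01, 0.025, 0.045], "rotation": [-0.23, 0.01, 0]}, {"hand": 0, "travel": [-0.01, 0.02, 0.05], "rotation": [-0.23, 0.01, 0]}, {"hand": 0, "travel": [-0.01, 0.015, 0.05], "rotation": [-0.23, 0.01, 0]}, {"hand": 0, "travel": [0, 0.015, 0.045], "rotation": [-0.2, 0, 0]}, {"hand": 0, "travel": [0, 0.015, 0.045], "rotation": [-0.2, 0, 0]}, {"hand": 0, "travel": [0, 0, 0], "rotation": [0, 0, 0]}]}}

```text
time: 9.52
eef_pos: [0.58, 0.0411, 0.1655]
tcp_rot: [0.915, -0.044, 0.021, -0.401]
contact_force: [0.7, 0.6, -1.6]
opening: 0.161
```

```bash
python3 - <<'E'
from plan import *
plan([(.586,.044,.15,-.077,-48,1)])
shot('wrist','w7');shot('scene','s7')
s,p,d=shot('top','t7');W=cloud('top',d)
E
```

```text
t 9.53 q [ 0.151  0.338  1.806 -0.75   1.308 -1.001] p [0.58   0.0411 0.1655] F [ 0.7  0.6 -1.6] open 0.161
x [ 0.995 -0.097  0.003] y [-0.064 -0.675 -0.735] z [ 0.073  0.731 -0.678]
travel [0.019, 0.03, 0.044] rot [-0.18, -0.03, -0.02] | e 0.0 dqmax/s 0.67
-- [ 0.18  0.4   1.79 -0.83  1.33 -0.95]
```

View pics/w7.png

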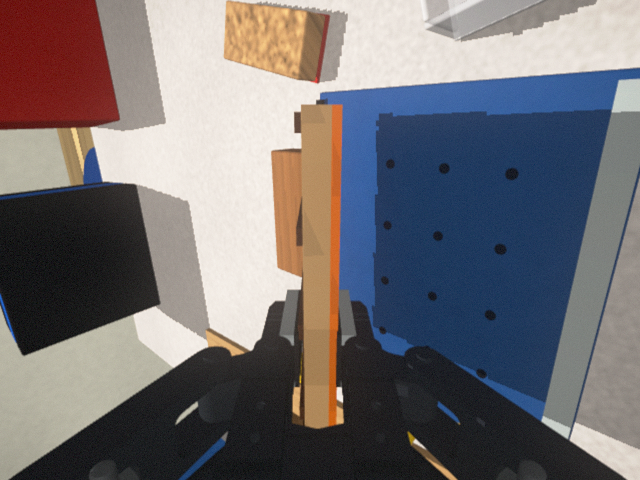

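View pics/s7.png

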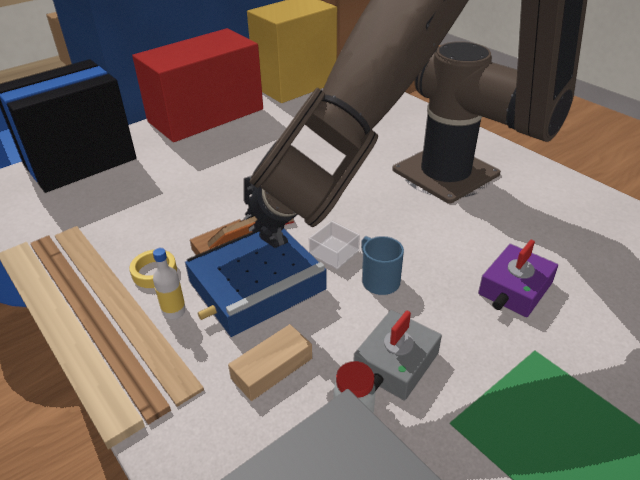

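View pics/t7.png

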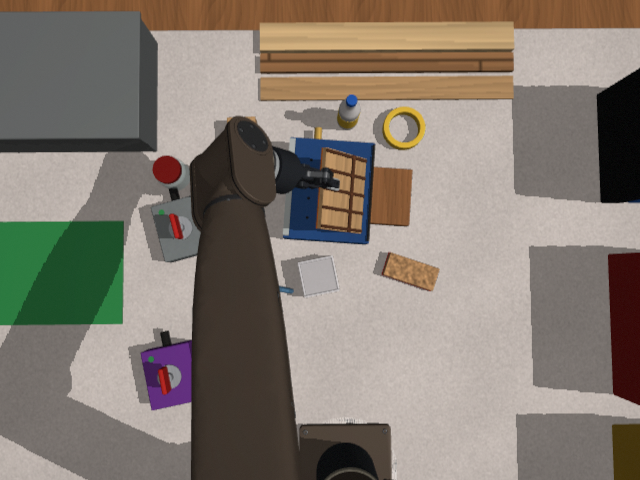

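```bash
python3 - <<'E'
from h import *
s,p,d=shot('top');W=cloud('top',d)
O=np.array([.581,-.0578]);
for r in [165,175,185,215,225]:
    print(r,[(u,W[r,u].round(3)[1:].tolist()) for u in range(300,400,8)])
E
```

```text
165 [(300, [0.086, 0.271]), (308, [0.072, 0.236]), (316, [0.057, 0.052]), (324, [0.043, 0.179]), (332, [0.028, 0.167]), (340, [0.013, 0.154]), (348, [-0.004, 0.132]), (356, [-0.021, 0.117]), (364, [-0.038, 0.1]), (372, [-0.059, 0.055]), (380, [-0.082, 0.001]), (388, [-0.1, -0.0]), (396, [-0.117, 0.002])]
175 [(300, [0.086, 0.27]), (308, [0.072, 0.262]), (316, [0.059, 0.26]), (324, [0.045, 0.267]), (332, [0.03, 0.215]), (340, [0.012, 0.149]), (348, [-0.004, 0.132]), (356, [-0.02, 0.119]), (364, [-0.038, 0.095]), (372, [-0.058, 0.061]), (380, [-0.078, 0.031]), (388, [-0.095, 0.032]), (396, [-0.112, 0.03])]
185 [(300, [0.087, 0.235]), (308, [0.073, 0.231]), (316, [0.059, 0.216]), (324, [0.044, 0.204]), (332, [0.03, 0.218]), (340, [0.013, 0.147]), (348, [-0.004, 0.132]), (356, [-0.021, 0.111]), (364, [-0.038, 0.096]), (372, [-0.058, 0.059]), (380, [-0.078, 0.03]), (388, [-0.095, 0.033]), (396, [-0.112, 0.03])]
215 [(300, [0.091, 0.054]), (308, [0.074, 0.052]), (316, [0.058, 0.057]), (324, [0.044, 0.174]), (332, [0.029, 0.157]), (340, [0.013, 0.14]), (348, [-0.003, 0.125]), (356, [-0.02, 0.109]), (364, [-0.041, 0.054]), (372, [-0.06, 0.031]), (380, [-0.077, 0.033]), (388, [-0.094, 0.029]), (396, [-0.111, 0.031])]
225 [(300, [0.091, 0.056]), (308, [0.074, 0.056]), (316, [0.059, 0.169]), (324, [0.044, 0.173]), (332, [0.029, 0.16]), (340, [0.013, 0.139]), (348, [-0.003, 0.125]), (356, [-0.02, 0.104]), (364, [-0.041, 0.052]), (372, [-0.063, -0.001]), (380, [-0.08, 0.004]), (388, [-0.098, 0.0]), (396, [-0.115, 0.001])]
```

```bash
python3 - <<'E'
from plan import *
plan([(.584,.040,.137,-.077,-48,3)])
E
```

```text
t 9.72 q [ 0.148  0.334  1.804 -0.752  1.306 -1.001] p [0.5823 0.0391 0.1693] F [-0.2 -1.  -2. ] open 0.152
x [ 0.995 -0.098  0.01 ] y [-0.059 -0.676 -0.735] z [ 0.079  0.731 -0.678]
travel [0.001, 0.026, 0.025] rot [-0.06, -0.01, -0.0] | e 0.0 dqmax/s 0.24
travel [0.002, 0.025, 0.026] rot [-0.06, -0.01, -0.0] | e 0.0 dqmax/s 0.23
travel [0.002, 0.024, 0.027] rot [-0.06, -0.01, -0.0] | e 0.0 dqmax/s 0.23
-- [ 0.17  0.41  1.8  -0.84  1.31 -0.93]
```

Request:
{"name": "arm_command", "arguments": {"steps": [{"hand": 0, "travel": [0, 0.025, 0.025], "rotation": [-0.07, -0.01, 0]}, {"hand": 0, "travel": [0, 0.025, 0.025], "rotation": [-0.07, -0.01, 0]}, {"hand": 0, "travel": [0, 0.025, 0.025], "rotation": [-0.07, -0.01, 0]}, {"hand": 0, "travel": [0, 0, 0], "rotation": [0, 0, 0]}]}}

```text
time: 10.22
eef_pos: [0.5827, 0.0376, 0.1364]
tcp_rot: [0.937, -0.042, 0.016, -0.347]
contact_force: [-0.9, 0.7, -1.7]
opening: 0.154
```

```bash
cat > look.py <<'E'
from log import *
s,M=log()
s,p,d=shot('top','tl');W=cloud('top',d)
for r in [155,165,210,218]:
    print(r,[(u,W[r,u].round(3)[1:].tolist()) for u in range(292,380,6)])
E
python3 look.py
```

```text
t 10.22 q [ 0.173  0.42   1.799 -0.853  1.332 -0.914] p [0.5827 0.0376 0.1364] F [-0.9  0.7 -1.7] open 0.154
x [ 0.996 -0.09   0.   ] y [-0.068 -0.755 -0.652] z [ 0.059  0.649 -0.758]
155 [(292, [0.106, 0.069]), (298, [0.094, 0.053]), (304, [0.082, 0.057]), (310, [0.069, 0.052]), (316, [0.067, 1.184]), (322, [0.046, 0.139]), (328, [0.035, 0.142]), (334, [0.023, 0.136]), (340, [0.011, 0.123]), (346, [-0.001, 0.117]), (352, [-0.017, 0.059]), (358, [-0.03, 0.059]), (364, [-0.043, 0.051]), (370, [-0.055, 0.06]), (376, [-0.074, 0.001])]
165 [(292, [0.1, 0.235]), (298, [0.094, 0.054]), (304, [0.082, 0.05]), (310, [0.069, 0.051]), (316, [0.057, 0.056]), (322, [0.046, 0.142]), (328, [0.035, 0.142]), (334, [0.023, 0.133]), (340, [0.011, 0.125]), (346, [-0.001, 0.112]), (352, [-0.014, 0.103]), (358, [-0.027, 0.091]), (364, [-0.04, 0.083]), (370, [-0.055, 0.054]), (376, [-0.073, 0.007])]
210 [(292, [0.107, 0.052]), (298, [0.095, 0.056]), (304, [0.082, 0.055]), (310, [0.07, 0.054]), (316, [0.058, 0.054]), (322, [0.047, 0.144]), (328, [0.035, 0.137]), (334, [0.024, 0.133]), (340, [0.012, 0.121]), (346, [-0.001, 0.11]), (352, [-0.013, 0.1]), (358, [-0.026, 0.086]), (364, [-0.039, 0.074]), (370, [-0.053, 0.057]), (376, [-0.069, 0.03])]
218 [(292, [0.107, 0.058]), (298, [0.095, 0.052]), (304, [0.083, 0.055]), (310, [0.07, 0.046]), (316, [0.058, 0.055]), (322, [0.047, 0.144]), (328, [0.036, 0.137]), (334, [0.024, 0.129]), (340, [0.012, 0.115]), (346, [-0.001, 0.107]), (352, [-0.013, 0.097]), (358, [-0.026, 0.082]), (364, [-0.039, 0.076]), (370, [-0.053, 0.058]), (376, [-0.068, 0.035])]
```

Request:
{"name": "arm_command", "arguments": {"steps": [{"hand": 0, "travel": [0, 0.009, 0.01], "rotation": [0, 0, 0]}, {"hand": 0, "travel": [0, 0.009, 0.01], "rotation": [0, 0, 0]}, {"hand": 0, "travel": [0, 0, 0], "rotation": [0, 0, 0]}]}}

```text
time: 10.65
eef_pos: [0.5841, 0.0373, 0.1312]
tcp_rot: [0.937, -0.042, 0.017, -0.346]
contact_force: [-0.7, -0.3, -1.3]
opening: 0.16
```

```bash
python3 look.py
```

```text
t 10.65 q [ 0.173  0.43   1.797 -0.858  1.326 -0.904] p [0.5841 0.0373 0.1312] F [-0.7 -0.3 -1.3] open 0.16
x [ 0.996 -0.09   0.003] y [-0.066 -0.757 -0.65 ] z [ 0.061  0.648 -0.76 ]
155 [(292, [0.106, 0.065]), (298, [0.094, 0.053]), (304, [0.082, 0.058]), (310, [0.069, 0.053]), (316, [0.057, 0.058]), (322, [0.046, 0.136]), (328, [0.035, 0.139]), (334, [0.023, 0.133]), (340, [0.011, 0.123]), (346, [-0.002, 0.109]), (352, [-0.018, 0.057]), (358, [-0.03, 0.054]), (364, [-0.042, 0.057]), (370, [-0.055, 0.057]), (376, [-0.074, 0.0])]
165 [(292, [0.1, 0.23]), (298, [0.094, 0.053]), (304, [0.082, 0.052]), (310, [0.069, 0.057]), (316, [0.057, 0.057]), (322, [0.046, 0.135]), (328, [0.035, 0.137]), (334, [0.023, 0.126]), (340, [0.01, 0.114]), (346, [-0.002, 0.105]), (352, [-0.014, 0.096]), (358, [-0.027, 0.085]), (364, [-0.041, 0.072]), (370, [-0.055, 0.057]), (376, [-0.074, -0.001])]
210 [(292, [0.107, 0.06]), (298, [0.095, 0.055]), (304, [0.082, 0.056]), (310, [0.07, 0.053]), (316, [0.058, 0.053]), (322, [0.047, 0.142]), (328, [0.035, 0.133]), (334, [0.024, 0.125]), (340, [0.012, 0.117]), (346, [-0.001, 0.106]), (352, [-0.014, 0.093]), (358, [-0.027, 0.077]), (364, [-0.04, 0.066]), (370, [-0.053, 0.056]), (376, [-0.068, 0.034])]
218 [(292, [0.107, 0.053]), (298, [0.095, 0.054]), (304, [0.083, 0.055]), (310, [0.07, 0.052]), (316, [0.058, 0.055]), (322, [0.047, 0.141]), (328, [0.035, 0.131]), (334, [0.024, 0.124]), (340, [0.011, 0.109]), (346, [-0.001, 0.102]), (352, [-0.014, 0.09]), (358, [-0.026, 0.081]), (364, [-0.04, 0.068]), (370, [-0.052, 0.063]), (376, [-0.069, 0.029])]
```

Request:
{"name": "arm_command", "arguments": {"steps": [{"hand": 0, "travel": [0, 0.008, 0.009], "rotation": [0, 0, 0]}, {"hand": 0, "travel": [0, 0, 0], "rotation": [0, 0, 0]}]}}

```text
time: 10.95
eef_pos: [0.5849, 0.037, 0.1306]
tcp_rot: [0.938, -0.042, 0.018, -0.344]
contact_force: [-1.1, -0.1, -0.8]
opening: 0.155
```

Request:
{"name": "arm_command", "arguments": {"steps": [{"hand": 0, "travel": [0, 0.008, 0.009], "rotation": [0, 0, 0]}, {"hand": 0, "travel": [0, 0, 0], "rotation": [0, 0, 0]}]}}

```text
time: 11.2
eef_pos: [0.5857, 0.0367, 0.13]
tcp_rot: [0.939, -0.042, 0.019, -0.342]
contact_force: [-2.1, 1.0, 1.1]
opening: 0.158
```

Request:
{"name": "arm_command", "arguments": {"steps": [{"hand": 0.19, "travel": [0, 0, 0], "rotation": [0, 0, 0]}, {"hand": 0.21, "travel": [0, 0, 0], "rotation": [0, 0, 0]}, {"hand": 0.24, "travel": [0, 0, 0], "rotation": [0, 0, 0]}, {"hand": 0.27, "travel": [0, 0, 0], "rotation": [0, 0, 0]}]}}

```text
time: 11.7
eef_pos: [0.5863, 0.0372, 0.128]
tcp_rot: [0.938, -0.04, 0.019, -0.344]
contact_force: [0.7, 1.0, 0.0]
opening: 0.264
```

```bash
python3 look.py; python3 -c "
from h import *
shot('wrist','w8')"
```

```text
t 11.7 q [ 0.173  0.438  1.795 -0.865  1.321 -0.895] p [0.5863 0.0372 0.128 ] F [0.7 1.  0. ] open 0.264
x [ 0.996 -0.089  0.009] y [-0.062 -0.76  -0.648] z [ 0.064  0.644 -0.762]
155 [(292, [0.106, 0.068]), (298, [0.094, 0.056]), (304, [0.082, 0.057]), (310, [0.069, 0.057]), (316, [0.057, 0.053]), (322, [0.046, 0.132]), (328, [0.034, 0.131]), (334, [0.023, 0.126]), (340, [0.01, 0.111]), (346, [-0.002, 0.108]), (352, [-0.018, 0.056]), (358, [-0.03, 0.053]), (364, [-0.043, 0.056]), (370, [-0.056, 0.049]), (376, [-0.074, 0.002])]
165 [(292, [0.1, 0.232]), (298, [0.091, 0.194]), (304, [0.082, 0.053]), (310, [0.069, 0.055]), (316, [0.057, 0.055]), (322, [0.046, 0.133]), (328, [0.034, 0.131]), (334, [0.022, 0.119]), (340, [0.01, 0.113]), (346, [-0.002, 0.1]), (352, [-0.015, 0.091]), (358, [-0.027, 0.084]), (364, [-0.041, 0.074]), (370, [-0.055, 0.053]), (376, [-0.074, -0.002])]
210 [(292, [0.107, 0.056]), (298, [0.095, 0.051]), (304, [0.082, 0.055]), (310, [0.07, 0.055]), (316, [0.058, 0.059]), (322, [0.047, 0.133]), (328, [0.035, 0.126]), (334, [0.023, 0.114]), (340, [0.011, 0.111]), (346, [-0.002, 0.095]), (352, [-0.014, 0.093]), (358, [-0.027, 0.08]), (364, [-0.04, 0.067]), (370, [-0.053, 0.056]), (376, [-0.069, 0.031])]
218 [(292, [0.107, 0.055]), (298, [0.095, 0.055]), (304, [0.083, 0.058]), (310, [0.07, 0.056]), (316, [0.058, 0.13]), (322, [0.047, 0.134]), (328, [0.035, 0.125]), (334, [0.023, 0.117]), (340, [0.011, 0.101]), (346, [-0.001, 0.097]), (352, [-0.014, 0.091]), (358, [-0.026, 0.082]), (364, [-0.04, 0.067]), (370, [-0.053, 0.056]), (376, [-0.069, 0.027])]
```

View pics/w8.png

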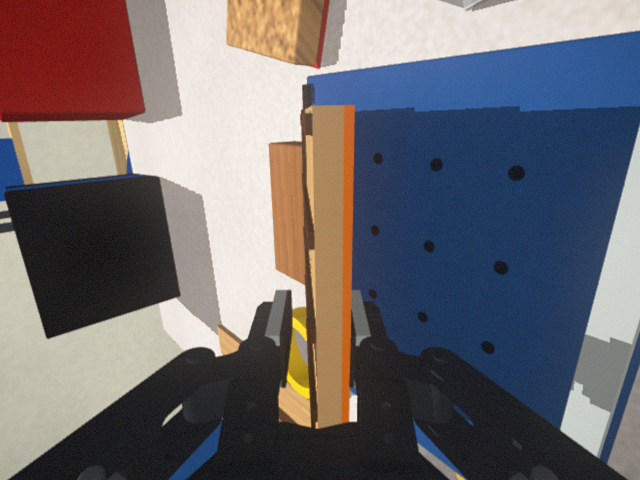

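Request:
{"name": "arm_command", "arguments": {"steps": [{"hand": 0.3, "travel": [0, -0.025, 0], "rotation": [0, 0, 0]}, {"hand": 0.34, "travel": [0, -0.025, 0], "rotation": [0, 0, 0]}, {"hand": 0.38, "travel": [0, 0, 0], "rotation": [0, 0, 0]}]}}

```text
time: 12.18
eef_pos: [0.5873, 0.0494, 0.1385]
tcp_rot: [0.938, -0.04, 0.02, -0.344]
contact_force: [1.2, 1.0, 0.5]
opening: 0.384
```

```bash
python3 look.py; python3 -c "
from h import *
shot('wrist','w9')"
```

```text
t 12.18 q [ 0.192  0.432  1.78  -0.852  1.347 -0.902] p [0.5873 0.0494 0.1385] F [1.2 1.  0.5] open 0.384
x [ 0.996 -0.089  0.009] y [-0.062 -0.759 -0.648] z [ 0.064  0.644 -0.762]
155 [(292, [0.106, 0.065]), (298, [0.094, 0.053]), (304, [0.082, 0.056]), (310, [0.069, 0.054]), (316, [0.057, 0.054]), (322, [0.046, 0.131]), (328, [0.034, 0.123]), (334, [0.022, 0.119]), (340, [0.01, 0.111]), (346, [-0.003, 0.096]), (352, [-0.018, 0.054]), (358, [-0.03, 0.058]), (364, [-0.043, 0.055]), (370, [-0.055, 0.054]), (376, [-0.074, 0.001])]
165 [(292, [0.101, 0.207]), (298, [0.091, 0.205]), (304, [0.082, 0.053]), (310, [0.069, 0.057]), (316, [0.057, 0.056]), (322, [0.046, 0.129]), (328, [0.034, 0.123]), (334, [0.022, 0.118]), (340, [0.01, 0.104]), (346, [-0.002, 0.1]), (352, [-0.015, 0.09]), (358, [-0.028, 0.083]), (364, [-0.041, 0.073]), (370, [-0.055, 0.056]), (376, [-0.074, 0.0])]
210 [(292, [0.107, 0.053]), (298, [0.095, 0.056]), (304, [0.082, 0.053]), (310, [0.07, 0.053]), (316, [0.058, 0.126]), (322, [0.047, 0.126]), (328, [0.035, 0.119]), (334, [0.023, 0.113]), (340, [0.011, 0.103]), (346, [-0.002, 0.095]), (352, [-0.014, 0.086]), (358, [-0.027, 0.079]), (364, [-0.04, 0.067]), (370, [-0.053, 0.057]), (376, [-0.069, 0.03])]
218 [(292, [0.107, 0.054]), (298, [0.095, 0.052]), (304, [0.083, 0.054]), (310, [0.07, 0.056]), (316, [0.058, 0.128]), (322, [0.047, 0.128]), (328, [0.035, 0.12]), (334, [0.023, 0.112]), (340, [0.011, 0.103]), (346, [-0.001, 0.094]), (352, [-0.014, 0.089]), (358, [-0.027, 0.079]), (364, [-0.04, 0.068]), (370, [-0.053, 0.054]), (376, [-0.069, 0.03])]
```

View pics/w9.png

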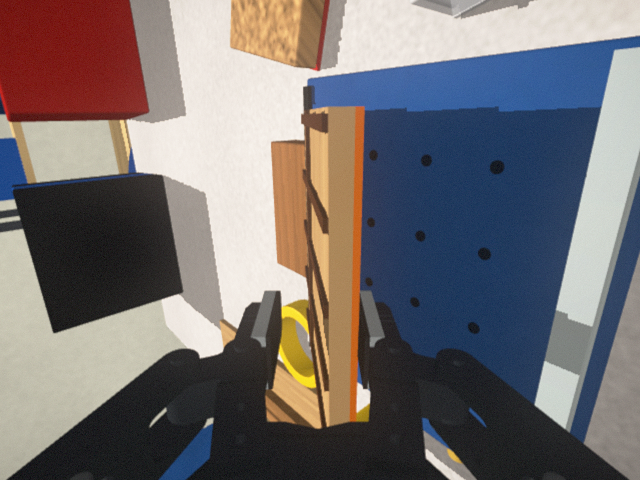

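Request:
{"name": "arm_command", "arguments": {"steps": [{"hand": 0.41, "travel": [0, -0.01, 0.025], "rotation": [0, 0, 0]}, {"hand": 0.44, "travel": [0, -0.01, 0.025], "rotation": [0, 0, 0]}, {"hand": 0.47, "travel": [0, 0, 0.025], "rotation": [0, 0, 0]}, {"hand": 0.5, "travel": [0, 0, 0.025], "rotation": [0, 0, 0]}]}}

```text
time: 12.78
eef_pos: [0.5892, 0.0743, 0.1174]
tcp_rot: [0.938, -0.041, 0.019, -0.345]
contact_force: [0.1, 0.6, -0.2]
opening: 0.501
```

```bash
python3 look.py; python3 -c "
from h import *
shot('wrist','w10')"
```

```text
t 12.78 q [ 0.23   0.483  1.754 -0.837  1.353 -0.863] p [0.5892 0.0743 0.1174] F [ 0.1  0.6 -0.2] open 0.501
x [ 0.996 -0.089  0.008] y [-0.063 -0.759 -0.648] z [ 0.064  0.645 -0.762]
155 [(292, [0.106, 0.063]), (298, [0.094, 0.053]), (304, [0.082, 0.051]), (310, [0.069, 0.054]), (316, [0.057, 0.101]), (322, [0.045, 0.098]), (328, [0.033, 0.091]), (334, [0.021, 0.086]), (340, [0.007, 0.054]), (346, [-0.005, 0.057]), (352, [-0.018, 0.054]), (358, [-0.031, 0.05]), (364, [-0.043, 0.055]), (370, [-0.055, 0.059]), (376, [-0.074, 0.001])]
165 [(292, [0.106, 0.065]), (298, [0.094, 0.057]), (304, [0.082, 0.056]), (310, [0.069, 0.091]), (316, [0.057, 0.1]), (322, [0.045, 0.092]), (328, [0.033, 0.09]), (334, [0.021, 0.087]), (340, [0.009, 0.082]), (346, [-0.004, 0.075]), (352, [-0.016, 0.079]), (358, [-0.028, 0.073]), (364, [-0.041, 0.069]), (370, [-0.055, 0.055]), (376, [-0.074, -0.001])]
210 [(292, [0.107, 0.053]), (298, [0.095, 0.054]), (304, [0.082, 0.053]), (310, [0.07, 0.101]), (316, [0.058, 0.097]), (322, [0.046, 0.089]), (328, [0.034, 0.091]), (334, [0.022, 0.086]), (340, [0.01, 0.083]), (346, [-0.003, 0.079]), (352, [-0.015, 0.078]), (358, [-0.028, 0.069]), (364, [-0.04, 0.071]), (370, [-0.053, 0.06]), (376, [-0.069, 0.029])]
218 [(292, [0.107, 0.052]), (298, [0.095, 0.059]), (304, [0.082, 0.06]), (310, [0.07, 0.098]), (316, [0.058, 0.098]), (322, [0.046, 0.091]), (328, [0.034, 0.085]), (334, [0.022, 0.085]), (340, [0.01, 0.084]), (346, [-0.002, 0.077]), (352, [-0.015, 0.072]), (358, [-0.027, 0.068]), (364, [-0.04, 0.068]), (370, [-0.053, 0.057]), (376, [-0.068, 0.033])]
```

View pics/w10.png

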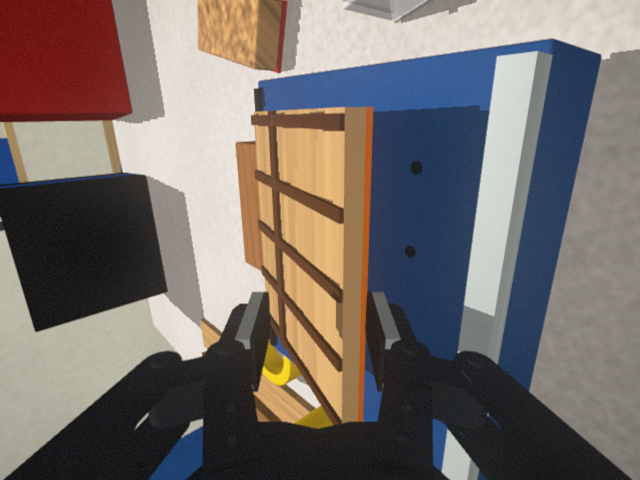

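Request:
{"name": "arm_command", "arguments": {"steps": [{"hand": 0.5, "travel": [0, 0.008, 0.016], "rotation": [0, 0, 0]}, {"hand": 0.5, "travel": [0, 0.008, 0.016], "rotation": [0, 0, 0]}, {"hand": 0.5, "travel": [0, 0.008, 0.016], "rotation": [0, 0, 0]}, {"hand": 0.5, "travel": [0, 0, 0], "rotation": [0, 0, 0]}]}}

```text
time: 13.38
eef_pos: [0.5893, 0.0781, 0.1002]
tcp_rot: [0.938, -0.041, 0.018, -0.344]
contact_force: [-0.1, -0.2, 0.1]
opening: 0.5
```

```bash
python3 look.py|grep -v 155; python3 -c "
from h import *
shot('wrist','w11')"
```

```text
t 13.38 q [ 0.235  0.513  1.75  -0.839  1.34  -0.841] p [0.5893 0.0781 0.1002] F [-0.1 -0.2  0.1] open 0.5
x [ 0.996 -0.089  0.006] y [-0.064 -0.76  -0.647] z [ 0.063  0.644 -0.762]
165 [(292, [0.106, 0.069]), (298, [0.094, 0.053]), (304, [0.082, 0.057]), (310, [0.069, 0.065]), (316, [0.057, 0.069]), (322, [0.045, 0.068]), (328, [0.033, 0.067]), (334, [0.02, 0.07]), (340, [0.008, 0.065]), (346, [-0.004, 0.069]), (352, [-0.017, 0.066]), (358, [-0.029, 0.067]), (364, [-0.041, 0.064]), (370, [-0.054, 0.059]), (376, [-0.074, -0.001])]
210 [(292, [0.107, 0.05]), (298, [0.095, 0.057]), (304, [0.082, 0.056]), (310, [0.07, 0.071]), (316, [0.058, 0.07]), (322, [0.046, 0.067]), (328, [0.034, 0.071]), (334, [0.021, 0.069]), (340, [0.009, 0.07]), (346, [-0.003, 0.067]), (352, [-0.015, 0.069]), (358, [-0.028, 0.066]), (364, [-0.04, 0.068]), (370, [-0.053, 0.061]), (376, [-0.069, 0.029])]
218 [(292, [0.107, 0.056]), (298, [0.095, 0.056]), (304, [0.083, 0.055]), (310, [0.07, 0.069]), (316, [0.058, 0.069]), (322, [0.046, 0.066]), (328, [0.034, 0.068]), (334, [0.021, 0.066]), (340, [0.009, 0.067]), (346, [-0.003, 0.07]), (352, [-0.015, 0.07]), (358, [-0.027, 0.068]), (364, [-0.041, 0.054]), (370, [-0.053, 0.054]), (376, [-0.069, 0.029])]
```

View pics/w11.png

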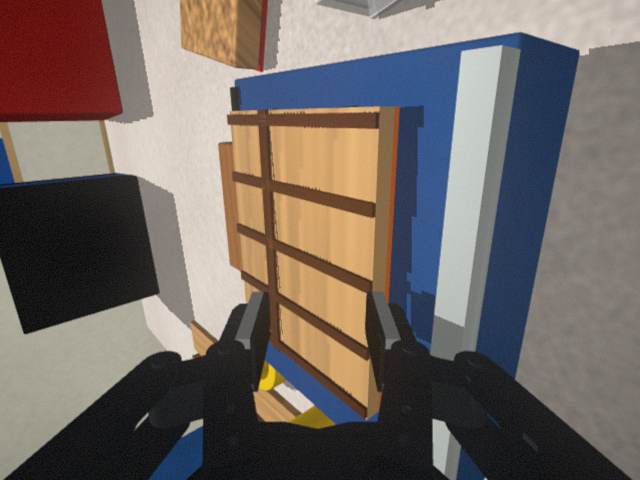

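```bash
python3 - <<'E'
from plan import *
plan([(.595,.13,.16,-.077,-49,2),(.59,.10,.25,-.077,0,7)])
E
```

```text
t 13.47 q [ 0.235  0.512  1.75  -0.839  1.34  -0.841] p [0.5897 0.0781 0.1009] F [ 0.4  0.5 -0.6] open 0.501
x [ 0.996 -0.089  0.008] y [-0.063 -0.76  -0.647] z [ 0.063  0.644 -0.762]
travel [0.002, -0.13, -0.019] rot [0.01, -0.01, -0.0] | e 0.0 dqmax/s 0.44
travel [0.002, -0.13, -0.018] rot [0.01, -0.01, -0.0] | e 0.0 dqmax/s 0.45
-- [ 0.31  0.47  1.68 -0.78  1.45 -0.9 ]
travel [-0.001, -0.017, -0.042] rot [0.23, -0.0, -0.0] | e 0.0 dqmax/s 0.72
travel [-0.001, -0.022, -0.039] rot [0.23, 0.0, 0.0] | e 0.0 dqmax/s 0.78
travel [-0.001, -0.027, -0.036] rot [0.23, -0.0, -0.0] | e 0.0 dqmax/s 0.85
travel [-0.001, -0.031, -0.033] rot [0.23, -0.0, 0.0] | e 0.0 dqmax/s 0.91
travel [-0.001, -0.035, -0.029] rot [0.23, -0.0, -0.0] | e 0.0 dqmax/s 0.97
travel [-0.001, -0.038, -0.024] rot [0.23, -0.0, 0.0] | e 0.0 dqmax/s 1.01
travel [-0.001, -0.041, -0.02] rot [0.23, 0.0, -0.0] | e 0.0 dqmax/s 1.03
-- [-0.    0.12  1.78 -0.    1.24 -1.5 ]
```

Request:
{"name": "arm_command", "arguments": {"steps": [{"hand": 0.5, "travel": [0, -0.13, -0.01], "rotation": [0, 0, 0]}, {"hand": 0.5, "travel": [0, -0.13, -0.01], "rotation": [0, 0, 0]}, {"hand": 0.6, "travel": [0, -0.02, -0.04], "rotation": [0.24, 0, 0]}, {"hand": 0.7, "travel": [0, -0.02, -0.04], "rotation": [0.24, 0, 0]}, {"hand": 0.8, "travel": [0, -0.03, -0.04], "rotation": [0.24, 0, 0]}, {"hand": 0.9, "travel": [0, -0.03, -0.03], "rotation": [0.24, 0, 0]}, {"hand": 1, "travel": [0, -0.04, -0.03], "rotation": [0.24, 0, 0]}, {"hand": 1, "travel": [0, -0.04, -0.03], "rotation": [0.24, 0, 0]}, {"hand": 1, "travel": [0, -0.04, -0.02], "rotation": [0.24, 0, 0]}]}}

```text
time: 14.6
eef_pos: [0.5914, 0.1036, 0.2576]
tcp_rot: [-0.694, 0.025, -0.035, 0.719]
contact_force: [0.1, -0.1, -0.0]
opening: 1.003
```

```bash
cat > pan.py <<'E'
from log import *
import sys
s,M=log()
s,p,d=shot('top',sys.argv[1]);W=cloud('top',d)
O=np.array([.581,-.0578]);a=-.0777;X=np.array([np.cos(a),np.sin(a)]);Y=np.array([-np.sin(a),np.cos(a)])
B=(W[...,:2]-O)@np.stack([X,Y],1)
b,g,r=[p[...,i].astype(int) for i in range(3)]
m=(W[...,2]>.058)&(W[...,2]<.078)&(r>b*1.25)&(B[...,0]>-.11)&(B[...,0]<.11)&(B[...,1]>0)&(B[...,1]<.165)
m=cv2.morphologyEx(m.astype(np.uint8),cv2.MORPH_CLOSE,np.ones((5,5)));m=cv2.morphologyEx(m,cv2.MORPH_OPEN,np.ones((3,3)))>0
q=B[m].astype(np.float32)*1000
c,sz,an=cv2.minAreaRect(q);print('board frame panel: c',np.round(c,1),'size',np.round(sz,1),'ang',round(an,2),'n',m.sum(),'z',np.median(W[m][:,2]).round(4))
E
python3 pan.py t12
```

```text
t 14.6 q [-0.009  0.112  1.777  0.037  1.236 -1.507] p [0.5914 0.1036 0.2576] F [ 0.1 -0.1 -0. ] open 1.003
x [ 0.996 -0.085  0.014] y [ 0.017  0.035 -0.999] z [0.084 0.996 0.036]
board frame panel: c [-52.4  66.8] size [227.9 121.5] ang 4.58 n 2392 z 0.0671
```

View pics/t12.png

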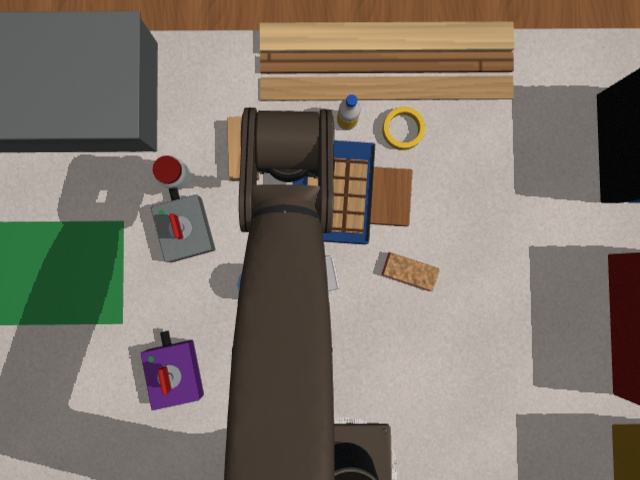

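```bash
python3 - <<'E'
from plan import *
plan([(.575,-.13,.2,-1.648,0,10)])
E
```

```text
t 14.65 q [-0.013  0.11   1.775  0.038  1.236 -1.509] p [0.5925 0.1014 0.26  ] F [ 0.7 -1.7  1.9] open 1.001
x [ 0.996 -0.087  0.018] y [ 0.021  0.036 -0.999] z [0.086 0.996 0.037]
travel [0.001, 0.017, -0.078] rot [-0.01, 0.3, -0.0] | e 0.0 dqmax/s 0.95
travel [0.013, 0.017, -0.077] rot [-0.01, 0.3, -0.0] | e 0.0 dqmax/s 0.95
travel [0.024, 0.018, -0.074] rot [-0.01, 0.3, -0.0] | e 0.0 dqmax/s 0.95
travel [0.036, 0.018, -0.069] rot [-0.01, 0.3, -0.0] | e 0.0 dqmax/s 0.95
travel [0.046, 0.019, -0.063] rot [-0.01, 0.3, -0.0] | e 0.0 dqmax/s 0.95
travel [0.055, 0.019, -0.055] rot [-0.01, 0.3, -0.0] | e 0.0 dqmax/s 0.95
travel [0.063, 0.019, -0.045] rot [-0.01, 0.3, -0.0] | e 0.0 dqmax/s 0.95
travel [0.069, 0.019, -0.035] rot [-0.01, 0.3, -0.0] | e 0.0 dqmax/s 0.96
travel [0.074, 0.02, -0.024] rot [-0.01, 0.3, -0.0] | e 0.0 dqmax/s 0.96
travel [0.076, 0.02, -0.012] rot [-0.01, 0.3, -0.0] | e 0.0 dqmax/s 0.96
-- [-0.39  0.15  1.84 -0.    1.15 -0.32]
```

Request:
{"name": "arm_command", "arguments": {"steps": [{"hand": 1, "travel": [0, 0.01, -0.08], "rotation": [0, 0.3, 0]}, {"hand": 1, "travel": [0.01, 0.01, -0.08], "rotation": [0, 0.3, 0]}, {"hand": 1, "travel": [0.025, 0.01, -0.075], "rotation": [-0.01, 0.3, 0]}, {"hand": 1, "travel": [0.035, 0.01, -0.07], "rotation": [-0.01, 0.3, 0]}, {"hand": 1, "travel": [0.045, 0.01, -0.065], "rotation": [-0.01, 0.3, 0]}, {"hand": 1, "travel": [0.055, 0.02, -0.055], "rotation": [-0.01, 0.3, 0]}, {"hand": 1, "travel": [0.065, 0.02, -0.045], "rotation": [-0.01, 0.3, 0]}, {"hand": 1, "travel": [0.07, 0.02, -0.035], "rotation": [-0.01, 0.3, 0]}, {"hand": 1, "travel": [0.075, 0.02, -0.025], "rotation": [-0.01, 0.3, 0]}, {"hand": 1, "travel": [0.08, 0.02, -0.01], "rotation": [-0.01, 0.3, 0]}]}}

```text
time: 15.9
eef_pos: [0.565, -0.141, 0.212]
tcp_rot: [-0.47, 0.536, -0.53, 0.459]
contact_force: [0.5, -0.3, 0.7]
opening: 1.001
```

```bash
python3 pan.py t13;python3 -c "
from plan import *
plan([(.575,-.07,.1,-1.648,0,1)])"
```

```text
t 15.9 q [-0.414  0.132  1.841 -0.012  1.183 -0.273] p [ 0.565 -0.141  0.212] F [ 0.5 -0.3  0.7] open 1.001
x [-0.137 -0.991  0.007] y [-0.018 -0.004 -1.   ] z [ 0.99  -0.137 -0.017]
board frame panel: c [-53.2  74.3] size [120.  234.4] ang 89.81 n 4260 z 0.0671
t 15.95 q [-0.418  0.134  1.841 -0.014  1.182 -0.27 ] p [ 0.5645 -0.1435  0.2111] F [-1.1 -2.5 -1.3] open 0.995
x [-0.142 -0.99   0.008] y [-0.019 -0.006 -1.   ] z [ 0.99  -0.142 -0.018]
travel [-0.25, 0.368, 0.006] rot [0.04, -0.12, 0.01] | e 0.0 dqmax/s 1.76
-- [-0.3   0.26  1.92 -0.    0.96 -0.22]
```

View pics/t13.png

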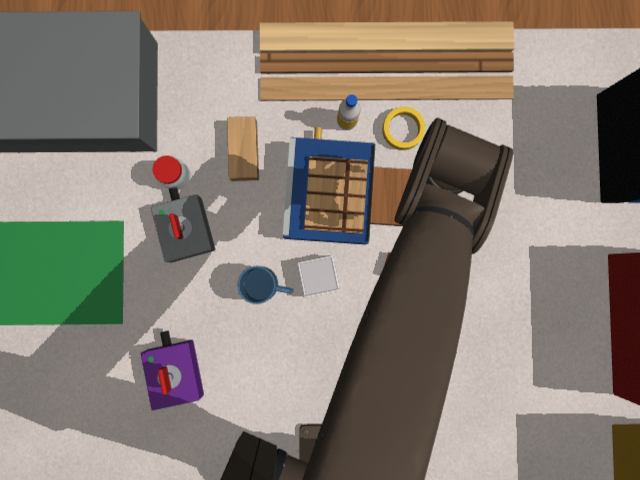

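```bash
sed -i 's/^q=B\[m\]/n_,l_,s_,c_=cv2.connectedComponentsWithStats(m.astype(np.uint8));m=l_==1+np.argmax(s_[1:,4])\nq=B[m]/' pan.py; python3 pan.py t14;python3 -c "
from plan import *
plan([(.575,-.085,.2,-1.648,0,2),(.575,-.085,.095,-1.648,0,4)])"
```

```text
t 15.95 q [-0.418  0.134  1.841 -0.014  1.182 -0.27 ] p [ 0.5645 -0.1435  0.2111] F [-1.1 -2.5 -1.3] open 0.995
x [-0.142 -0.99   0.008] y [-0.019 -0.006 -1.   ] z [ 0.99  -0.142 -0.018]
board frame panel: c [-53.1  74.3] size [234.2 119.8] ang 0.04 n 4264 z 0.0671
t 16.0 q [-0.416  0.133  1.841 -0.012  1.183 -0.277] p [ 0.5647 -0.142   0.2114] F [-0.8  0.4 -0.7] open 0.998
x [-0.135 -0.991  0.006] y [-0.019 -0.004 -1.   ] z [ 0.991 -0.135 -0.018]
travel [-0.096, 0.018, 0.005] rot [0.02, -0.06, 0.01] | e 0.0 dqmax/s 0.38
travel [-0.096, 0.019, 0.007] rot [0.02, -0.06, 0.01] | e 0.0 dqmax/s 0.38
-- [-0.32  0.13  1.86  0.    1.15 -0.24]
travel [-0.0, 0.088, 0.0] rot [-0.0, 0.0, 0.0] | e 0.0 dqmax/s 0.38
travel [-0.0, 0.088, 0.0] rot [-0.0, 0.0, 0.0] | e 0.0 dqmax/s 0.38
travel [-0.0, 0.088, 0.0] rot [-0.0, -0.0, 0.0] | e 0.0 dqmax/s 0.38
travel [-0.0, 0.088, 0.0] rot [-0.0, 0.0, 0.0] | e 0.0 dqmax/s 0.38
-- [-0.32  0.27  1.92  0.    0.95 -0.24]
```

```bash
sed -i 's/^q=B\[m\]/m\&=d>0\nq=B[m]/' pan.py; python3 pan.py t14
```

```text
t 16.0 q [-0.416  0.133  1.841 -0.012  1.183 -0.277] p [ 0.5647 -0.142   0.2114] F [-0.8  0.4 -0.7] open 0.998
x [-0.135 -0.991  0.006] y [-0.019 -0.004 -1.   ] z [ 0.991 -0.135 -0.018]
board frame panel: c [-11.   74.2] size [119.9 150.4] ang 89.81 n 4248 z 0.0671
```

```bash
python3 - <<'E'
from h import *
s,p,d=shot('wrist','w15')
c=ctrl.camera_params('wrist');E=np.array(c['tool_from_camera'])
v,u=np.mgrid[:480,:640]
P=np.stack([(u-c['cx'])/c['fx']*d,(v-c['cy'])/c['fy']*d,d],-1)@E[:3,:3].T+E[:3,3]
m=(d>0.02)&(d<.19)&(abs(P[...,0])<.025)&(abs(P[...,2])>.03)&(abs(P[...,2])<.065)&(P[...,1]<.05)
for sgn in (-1,1):
    mm=m&(P[...,2]*sgn>0);q=P[mm];print(mm.sum(),np.percentile(q[:,1],[50,90,97,99,100]).round(4),'x',np.percentile(q[:,0],[1,50,99]).round(4),'tipx',q[q[:,1]>np.percentile(q[:,1],95)].mean(0).round(4))
E
```

```text
15950 [-0.0428 -0.0099  0.002   0.0067  0.0113] x [-0.0157 -0.0085  0.0122] tipx [-0.0017  0.0034 -0.045 ]
16184 [-0.043  -0.0102  0.0019  0.0066  0.0118] x [-0.0156 -0.0084  0.0123] tipx [-0.0017  0.0032  0.0444]
```

View pics/w15.png

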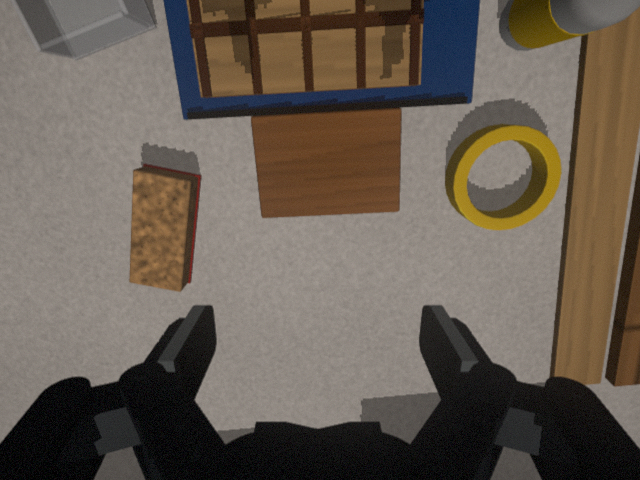

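```bash
python3 -c "
from plan import *
plan([(.568,-.085,.2,-1.648,0,2),(.568,-.085,.075,-1.648,0,4)])"
```

```text
t 16.1 q [-0.414  0.132  1.841 -0.01   1.183 -0.279] p [ 0.5652 -0.1402  0.2122] F [-0.3 -0.1  0.2] open 0.998
x [-0.13  -0.991  0.005] y [-0.017 -0.003 -1.   ] z [ 0.991 -0.13  -0.017]
travel [-0.092, 0.02, -0.007] rot [0.02, -0.05, 0.0] | e 0.0 dqmax/s 0.35
travel [-0.092, 0.02, -0.005] rot [0.02, -0.05, 0.0] | e 0.0 dqmax/s 0.36
-- [-0.33  0.12  1.88  0.    1.14 -0.25]
travel [-0.0, 0.104, 0.0] rot [-0.0, 0.0, -0.0] | e 0.0 dqmax/s 0.46
travel [-0.0, 0.104, 0.0] rot [-0.0, 0.0, -0.0] | e 0.0 dqmax/s 0.46
travel [-0.0, 0.104, 0.0] rot [-0.0, 0.0, -0.0] | e 0.0 dqmax/s 0.46
travel [-0.0, 0.104, 0.0] rot [-0.0, 0.0, -0.0] | e 0.0 dqmax/s 0.46
-- [-0.33  0.29  1.94  0.    0.91 -0.25]
```

Request:
{"name": "arm_command", "arguments": {"steps": [{"hand": 1, "travel": [-0.1, 0.02, 0], "rotation": [0.02, -0.07, 0.01]}, {"hand": 1, "travel": [-0.1, 0.02, 0], "rotation": [0.02, -0.06, 0.01]}, {"hand": 1, "travel": [0, 0.1, 0], "rotation": [0, 0, 0]}, {"hand": 1, "travel": [0, 0.1, 0], "rotation": [0, 0, 0]}, {"hand": 1, "travel": [0, 0.1, 0], "rotation": [0, 0, 0]}]}}

```text
time: 16.73
eef_pos: [0.5764, -0.0739, 0.114]
tcp_rot: [0.484, -0.507, 0.515, -0.493]
contact_force: [-0.1, 0.4, -0.1]
opening: 0.996
```

```bash
python3 -c "
from plan import *
plan([(.568,-.085,.072,-1.648,0,2)])"
```

```text
t 16.73 q [-0.304  0.234  1.921  0.006  0.971 -0.263] p [ 0.5764 -0.0739  0.114 ] F [-0.1  0.4 -0.1] open 0.996
x [-0.045 -0.999 -0.001] y [ 0.016  0.001 -1.   ] z [ 0.999 -0.045  0.016]
travel [0.019, 0.07, -0.014] rot [-0.02, 0.03, -0.0] | e 0.0 dqmax/s 0.25
travel [0.019, 0.07, -0.013] rot [-0.02, 0.03, -0.0] | e 0.0 dqmax/s 0.25
-- [-0.33  0.29  1.94 -0.    0.91 -0.25]
```

Request:
{"name": "arm_command", "arguments": {"steps": [{"hand": 1, "travel": [0.02, 0.06, -0.014], "rotation": [-0.02, 0.03, 0]}, {"hand": 1, "travel": [0.02, 0.06, -0.013], "rotation": [-0.02, 0.03, 0]}, {"hand": 1, "travel": [0, 0, 0], "rotation": [0, 0, 0]}]}}

```text
time: 17.1
eef_pos: [0.5666, -0.0839, 0.075]
tcp_rot: [-0.483, 0.521, -0.515, 0.479]
contact_force: [-0.2, -0.4, 0.9]
opening: 0.997
```

```bash
python3 -c "
from plan import *
plan([(.568,-.082,.072,-1.648,0,1),(.5695,-.060,.072,-1.648,0,1),(.573,-.022,.072,-1.648,0,5)])"
```

```text
t 17.1 q [-3.240e-01  2.870e-01  1.941e+00 -1.000e-03  9.240e-01 -2.500e-01] p [ 0.5666 -0.0839  0.075 ] F [-0.2 -0.4  0.9] open 0.997
x [-0.073 -0.997 -0.001] y [-0.01   0.002 -1.   ] z [ 0.997 -0.073 -0.01 ]
travel [-0.007, 0.01, 0.004] rot [0.02, 0.01, -0.0] | e 0.0 dqmax/s 0.13
-- [-0.32  0.29  1.94 -0.    0.91 -0.24]
travel [-0.074, -0.0, -0.001] rot [-0.0, 0.0, 0.0] | e 0.0 dqmax/s 0.3
-- [-0.28  0.29  1.95  0.    0.91 -0.2 ]
travel [-0.025, -0.0, 0.0] rot [0.0, 0.0, 0.0] | e 0.0 dqmax/s 0.11
travel [-0.025, -0.0, 0.0] rot [0.0, 0.0, 0.0] | e 0.0 dqmax/s 0.11
travel [-0.025, -0.0, 0.0] rot [0.0, 0.0, 0.0] | e 0.0 dqmax/s 0.11
travel [-0.025, -0.0, 0.0] rot [0.0, 0.0, 0.0] | e 0.0 dqmax/s 0.11
travel [-0.025, -0.0, 0.0] rot [0.0, 0.0, 0.0] | e 0.0 dqmax/s 0.11
-- [-0.22  0.29  1.95  0.    0.91 -0.14]
```

Request:
{"name": "arm_command", "arguments": {"steps": [{"hand": 1, "travel": [-0.03, 0.005, 0], "rotation": [0, 0, 0]}, {"hand": 1, "travel": [-0.03, 0.005, 0], "rotation": [0, 0, 0]}, {"hand": 1, "travel": [-0.025, 0, 0], "rotation": [0, 0, 0]}, {"hand": 1, "travel": [-0.025, 0, 0], "rotation": [0, 0, 0]}, {"hand": 1, "travel": [-0.025, 0, 0], "rotation": [0, 0, 0]}, {"hand": 1, "travel": [-0.025, 0, 0], "rotation": [0, 0, 0]}]}}

```text
time: 17.85
eef_pos: [0.5726, -0.0338, 0.0752]
tcp_rot: [-0.482, 0.519, -0.517, 0.48]
contact_force: [0.1, -0.5, -0.4]
opening: 0.999
```

```bash
python3 pan.py t16; python3 -c "
from h import *
shot('wrist','w16')"
```

```text
t 17.85 q [-2.350e-01  2.850e-01  1.942e+00 -1.000e-03  9.180e-01 -1.620e-01] p [ 0.5726 -0.0338  0.0752] F [ 0.1 -0.5 -0.4] open 0.999
x [-0.073 -0.997  0.001] y [-0.004 -0.    -1.   ] z [ 0.997 -0.073 -0.004]
board frame panel: c [-18.5 121.2] size [ 81.6 167.5] ang 84.84 n 2641 z 0.067
```

View pics/w16.png

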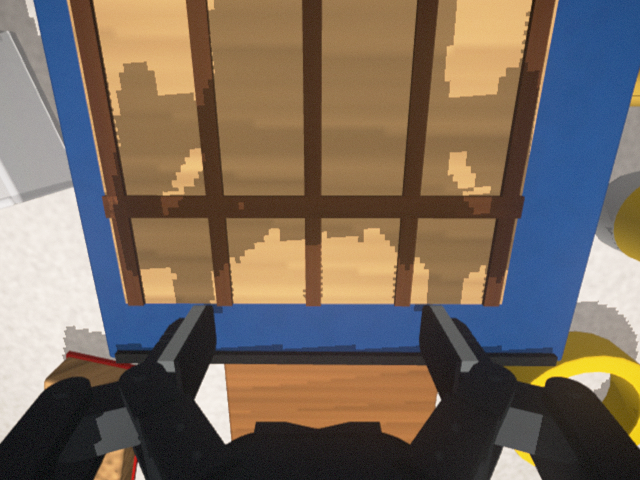

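Request:
{"name": "arm_command", "arguments": {"steps": [{"hand": 1, "travel": [-0.02, 0, 0], "rotation": [0, 0, 0]}, {"hand": 1, "travel": [-0.02, 0, 0], "rotation": [0, 0, 0]}]}}

```text
time: 18.2
eef_pos: [0.5731, -0.0237, 0.0754]
tcp_rot: [0.485, -0.517, 0.518, -0.479]
contact_force: [-5.4, -21.5, 0.9]
opening: 0.997
```

Request:
{"name": "arm_command", "arguments": {"steps": [{"hand": 1, "travel": [-0.01, 0, 0], "rotation": [0, 0, 0]}]}}

```text
time: 18.32
eef_pos: [0.573, -0.0239, 0.0755]
tcp_rot: [0.487, -0.516, 0.519, -0.477]
contact_force: [-1.2, -13.2, 0.0]
opening: 1.0
```

Request:
{"name": "arm_command", "arguments": {"steps": [{"hand": 1, "travel": [-0.01, 0, 0], "rotation": [0, 0, 0]}]}}

```text
time: 18.45
eef_pos: [0.5729, -0.0239, 0.0756]
tcp_rot: [0.488, -0.515, 0.521, -0.475]
contact_force: [-1.7, -10.5, 0.6]
opening: 1.001
```

Request:
{"name": "arm_command", "arguments": {"steps": [{"hand": 1, "travel": [0.03, 0, 0], "rotation": [0, 0, 0]}, {"hand": 1, "travel": [0.08, 0, 0], "rotation": [0, 0, 0]}, {"hand": 1, "travel": [0.1, -0.1, 0], "rotation": [0, 0, 0]}, {"hand": 1, "travel": [0.1, -0.15, 0], "rotation": [0, 0, 0]}, {"hand": 1, "travel": [0.1, -0.15, 0], "rotation": [0, 0, 0]}, {"hand": 1, "travel": [0, -0.1, 0], "rotation": [0, 0, 0]}]}}

```text
time: 19.2
eef_pos: [0.5633, -0.1463, 0.2281]
tcp_rot: [-0.488, 0.518, -0.517, 0.475]
contact_force: [-0.2, 0.3, -0.3]
opening: 0.998
```

```bash
python3 pan.py t17; python3 -c "
from h import *
shot('scene','s17')"
```

```text
t 19.2 q [-0.422  0.113  1.831 -0.018  1.206 -0.343] p [ 0.5633 -0.1463  0.2281] F [-0.2  0.3 -0.3] open 0.998
x [-0.072 -0.997  0.013] y [-0.015 -0.012 -1.   ] z [ 0.997 -0.073 -0.014]
board frame panel: c [-11.5 105.1] size [119.6 150. ] ang 89.99 n 4247 z 0.0671
```

View pics/t17.png

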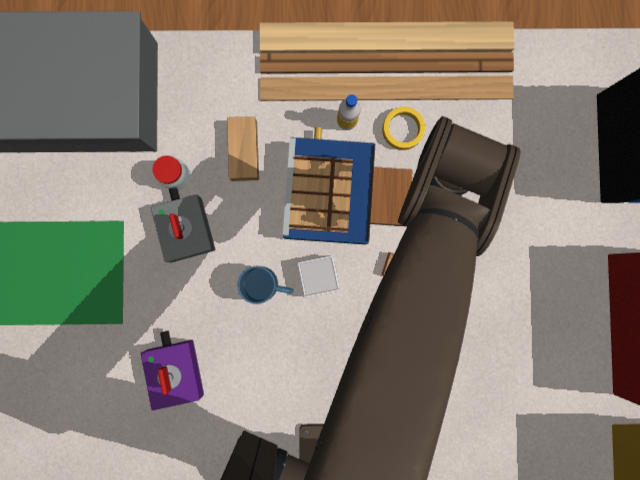

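View pics/s17.png

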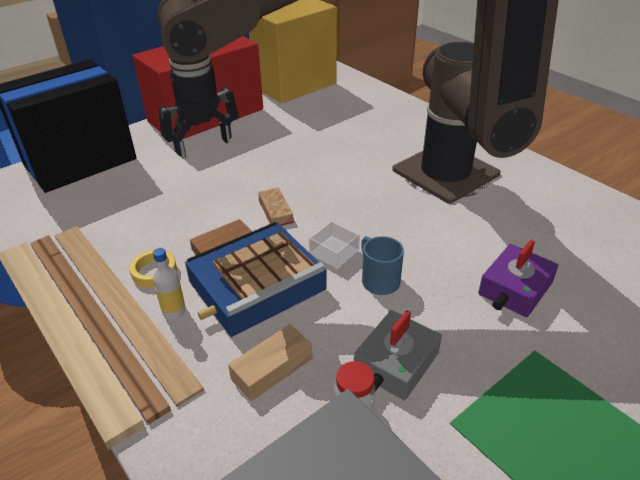

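```bash
python3 -c "
from plan import *
plan([(.5105,.3366,.2,.272,0,12)])"
```

```text
t 19.3 q [-0.42   0.112  1.829 -0.018  1.204 -0.342] p [ 0.5649 -0.1456  0.2304] F [ 0.2 -0.1  0.1] open 0.996
x [-0.071 -0.997  0.015] y [-0.009 -0.014 -1.   ] z [ 0.997 -0.071 -0.008]
travel [-0.133, 0.007, -0.025] rot [0.0, -0.3, 0.0] | e 0.0 dqmax/s 0.78
travel [-0.135, 0.007, -0.003] rot [0.0, -0.3, 0.0] | e 0.0 dqmax/s 0.76
travel [-0.134, 0.007, 0.018] rot [0.0, -0.3, 0.0] | e 0.0 dqmax/s 0.73
travel [-0.129, 0.007, 0.039] rot [0.0, -0.3, 0.0] | e 0.0 dqmax/s 0.71
travel [-0.121, 0.007, 0.059] rot [0.0, -0.3, 0.0] | e 0.0 dqmax/s 0.7
travel [-0.11, 0.007, 0.078] rot [0.0, -0.3, 0.0] | e 0.0 dqmax/s 0.69
travel [-0.096, 0.007, 0.094] rot [0.0, -0.3, 0.0] | e 0.0 dqmax/s 0.69
travel [-0.08, 0.007, 0.108] rot [0.0, -0.3, 0.0] | e 0.0 dqmax/s 0.69
travel [-0.062, 0.008, 0.12] rot [0.0, -0.3, 0.0] | e 0.0 dqmax/s 0.7
travel [-0.042, 0.008, 0.128] rot [0.0, -0.3, 0.0] | e 0.0 dqmax/s 0.72
travel [-0.021, 0.008, 0.133] rot [0.0, -0.3, 0.0] | e 0.0 dqmax/s 0.74
travel [0.0, 0.008, 0.135] rot [0.0, -0.3, 0.0] | e 0.0 dqmax/s 0.76
-- [ 0.42  0.2   1.79  0.    1.15 -1.43]
```

Request:
{"name": "arm_command", "arguments": {"steps": [{"hand": 0.9, "travel": [-0.13, 0, -0.025], "rotation": [0, -0.3, 0]}, {"hand": 0.8, "travel": [-0.135, 0, 0], "rotation": [0, -0.3, 0]}, {"hand": 0.7, "travel": [-0.135, 0, 0.02], "rotation": [0, -0.3, 0]}, {"hand": 0.6, "travel": [-0.13, 0, 0.04], "rotation": [0, -0.3, 0]}, {"hand": 0.6, "travel": [-0.12, 0, 0.06], "rotation": [0, -0.3, 0]}, {"hand": 0.6, "travel": [-0.11, 0, 0.08], "rotation": [0, -0.3, 0]}, {"hand": 0.6, "travel": [-0.095, 0, 0.095], "rotation": [0, -0.3, 0]}, {"hand": 0.6, "travel": [-0.08, 0, 0.11], "rotation": [0, -0.3, 0]}, {"hand": 0.6, "travel": [-0.06, 0, 0.12], "rotation": [0, -0.3, 0]}, {"hand": 0.6, "travel": [-0.04, 0, 0.13], "rotation": [0, -0.3, 0]}, {"hand": 0.6, "travel": [-0.02, 0, 0.13], "rotation": [0, -0.3, 0]}]}}

```text
time: 20.68
eef_pos: [0.5032, 0.3118, 0.2076]
tcp_rot: [0.708, 0.039, -0.063, -0.703]
contact_force: [0.8, -0.3, 0.2]
opening: 0.599
```

```bash
python3 -c "
from plan import *
plan([(.5105,.3366,.19,.272,0,1)])
shot('wrist','w20')"
```

```text
t 20.68 q [ 0.382  0.166  1.812  0.004  1.198 -1.334] p [0.5032 0.3118 0.2076] F [ 0.8 -0.3  0.2] open 0.599
x [ 0.989  0.143 -0.034] y [-0.033 -0.009 -0.999] z [-0.144  0.99  -0.004]
travel [0.038, 0.057, 0.078] rot [0.0, -0.24, -0.07] | e 0.0 dqmax/s 0.73
-- [ 0.42  0.21  1.79 -0.    1.14 -1.43]
```

View pics/w20.png

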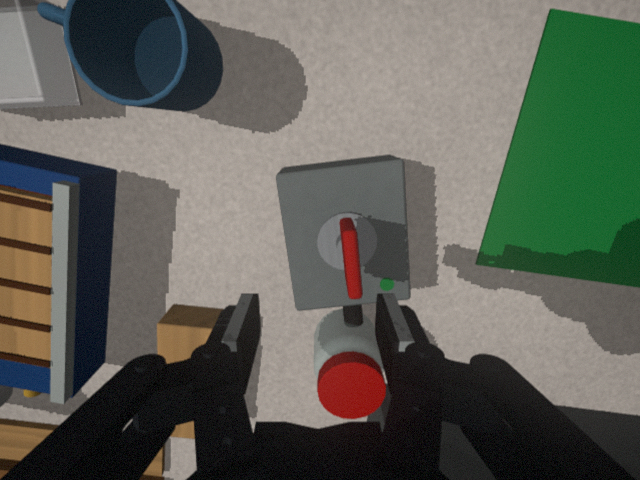

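Request:
{"name": "arm_command", "arguments": {"steps": [{"hand": 0.6, "travel": [0.038, 0.02, 0.078], "rotation": [0, -0.25, -0.07]}, {"hand": 0.6, "travel": [0, 0, 0], "rotation": [0, 0, 0]}]}}

```text
time: 20.98
eef_pos: [0.507, 0.3425, 0.1971]
tcp_rot: [-0.7, -0.101, 0.102, 0.7]
contact_force: [1.1, 0.3, 0.6]
opening: 0.598
```

```bash
cat > key.py <<'E'
from plan import *
s,p,d=shot('wrist','wk');W=cloud('wrist',d,s)
b,g,r=[p[...,i].astype(int) for i in range(3)]
v,u=np.mgrid[:480,:640]
m=(d>0)&(r>90)&(g<70)&(W[...,2]>.095)&(W[...,2]<.12)&(np.hypot(W[...,0]-.51,W[...,1]-.337)<.04)
q=W[m][:,:2].astype(np.float32)*1000
print('key top',cv2.minAreaRect(q),m.sum(),np.median(W[m][:,2]))
plan([(.5105,.3366,.150,.272,0,1),(.5105,.3366,.098,.272,0,2)])
E
python3 key.py
```

```text
key top ((508.4105529785156, 333.20233154296875), (49.50880432128906, 9.29409408569336), 14.86039924621582) 1039 0.10746529473995345
t 21.02 q [ 4.270e-01  2.030e-01  1.788e+00  1.000e-03  1.152e+00 -1.430e+00] p [0.5072 0.3417 0.1974] F [0.5 0.1 0.1] open 0.602
x [ 0.959  0.282 -0.002] y [-0.002  0.    -1.   ] z [-0.282  0.959  0.001]
travel [0.006, 0.158, -0.019] rot [-0.0, 0.03, -0.0] | e 0.0 dqmax/s 0.69
-- [ 0.42  0.26  1.82 -0.    1.07 -1.43]
travel [0.0, 0.087, -0.0] rot [-0.0, 0.0, -0.0] | e 0.0 dqmax/s 0.37
travel [0.0, 0.087, -0.0] rot [-0.0, 0.0, -0.0] | e 0.0 dqmax/s 0.36
-- [ 0.42  0.32  1.84  0.    0.98 -1.43]
```

Request:
{"name": "arm_command", "arguments": {"steps": [{"hand": 0.6, "travel": [0.004, 0.1, -0.022], "rotation": [0, 0.03, 0]}, {"hand": 0.6, "travel": [0, 0.1, 0], "rotation": [0, 0, 0]}, {"hand": 0.6, "travel": [0, 0.09, 0], "rotation": [0, 0, 0]}, {"hand": 0.6, "travel": [0, 0.04, 0], "rotation": [0, 0, 0]}, {"hand": 0.6, "travel": [0, 0, 0], "rotation": [0, 0, 0]}]}}

```text
time: 21.65
eef_pos: [0.51, 0.3313, 0.0954]
tcp_rot: [0.702, 0.089, -0.093, -0.701]
contact_force: [-0.3, 0.0, 0.0]
opening: 0.596
```

```bash
python3 -c "
from plan import *
plan([(.510,.3355,.098,.268,0,1)])
shot('wrist','w22')"
```

```text
t 21.65 q [ 4.090e-01  3.220e-01  1.849e+00  1.000e-03  9.750e-01 -1.420e+00] p [0.51   0.3313 0.0954] F [-0.3  0.   0. ] open 0.596
x [ 0.967  0.256 -0.005] y [-0.005 -0.002 -1.   ] z [-0.256  0.967 -0.   ]
travel [0.003, -0.009, 0.013] rot [0.0, -0.02, -0.01] | e 0.0 dqmax/s 0.05
-- [ 0.42  0.32  1.85 -0.    0.97 -1.42]
```

View pics/w22.png

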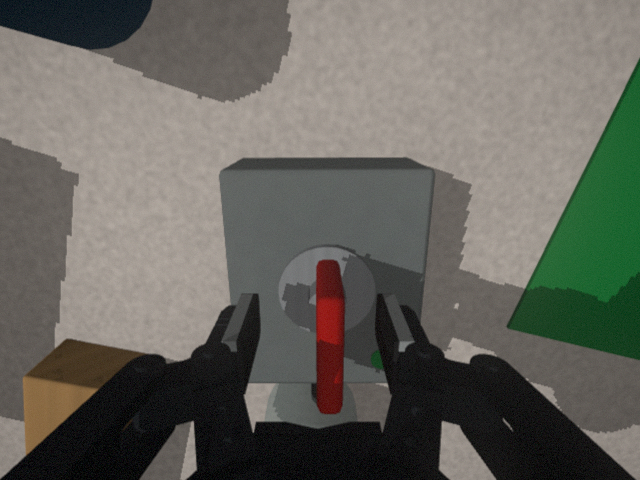

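Request:
{"name": "arm_command", "arguments": {"steps": [{"hand": 0.6, "travel": [0.003, -0.005, 0.015], "rotation": [0, -0.02, -0.01]}, {"hand": 0.4, "travel": [0, 0, 0], "rotation": [0, 0, 0]}, {"hand": 0.2, "travel": [0, 0, 0], "rotation": [0, 0, 0]}, {"hand": 0, "travel": [0, 0, 0], "rotation": [0, 0, 0]}, {"hand": 0, "travel": [0, 0, 0], "rotation": [0, 0, 0]}, {"hand": 0, "travel": [0, 0, 0], "rotation": [0, 0, 0]}], "grip_force": 40}}

```text
time: 22.45
eef_pos: [0.5124, 0.3367, 0.1017]
tcp_rot: [-0.7, -0.097, 0.092, 0.701]
contact_force: [0.7, -1.1, 0.1]
opening: 0.111
```

```bash
python3 -c "
from plan import *
plan([(.510,.3355,.097,.268,0,1)])"
```

```text
t 22.45 q [ 4.160e-01  3.180e-01  1.842e+00 -1.000e-03  9.740e-01 -1.422e+00] p [0.5124 0.3367 0.1017] F [ 0.7 -1.1  0.1] open 0.111
x [0.964 0.265 0.008] y [ 0.008  0.002 -1.   ] z [-0.265  0.964  0.   ]
travel [-0.009, 0.016, -0.002] rot [-0.0, -0.0, 0.02] | e 0.0 dqmax/s 0.04
-- [ 0.42  0.32  1.85 -0.    0.97 -1.42]
```

Request:
{"name": "arm_command", "arguments": {"steps": [{"hand": 0, "travel": [0, 0, 0], "rotation": [0, 0.25, 0]}, {"hand": 0, "travel": [0, 0, 0], "rotation": [0, 0.25, 0]}, {"hand": 0, "travel": [0, 0, 0], "rotation": [0, 0.25, 0]}, {"hand": 0, "travel": [0, 0, 0], "rotation": [0, 0.25, 0]}, {"hand": 0, "travel": [0, 0, 0], "rotation": [0, 0.25, 0]}]}}

```text
time: 23.08
eef_pos: [0.5123, 0.3349, 0.1017]
tcp_rot: [0.694, -0.138, 0.144, -0.692]
contact_force: [-0.5, -2.7, 1.6]
opening: 0.109
```

```bash
python3 -c "
from plan import *
s,M=log();print(np.degrees(np.arctan2(M[1,2],M[0,2])))"
```

```text
t 23.07 q [ 0.416  0.317  1.842 -0.007  0.977 -0.75 ] p [0.5123 0.3349 0.1017] F [-0.5 -2.7  1.6] open 0.109
x [ 0.92  -0.391  0.008] y [ 0.007 -0.004 -1.   ] z [ 0.391  0.92  -0.001]
66.99231328489789
```

Request:
{"name": "arm_command", "arguments": {"steps": [{"hand": 0, "travel": [0, 0, 0], "rotation": [0, 0.25, 0]}, {"hand": 0, "travel": [0, 0, 0], "rotation": [0, 0.25, 0]}, {"hand": 0, "travel": [0, 0, 0], "rotation": [0, 0.25, 0]}, {"hand": 0, "travel": [0, 0, 0], "rotation": [0, 0.04, 0]}, {"hand": 0, "travel": [0, 0, 0], "rotation": [0, 0, 0]}]}}

```text
time: 23.7
eef_pos: [0.5117, 0.3339, 0.1017]
tcp_rot: [0.65, -0.279, 0.285, -0.647]
contact_force: [-0.2, -1.6, 1.6]
opening: 0.109
```

```bash
python3 -c "
from plan import *
s,M=log();print(np.degrees(np.arctan2(M[1,2],M[0,2])),s['wrist_torque'].round(2))
shot('wrist','w24')"
```

```text
t 23.7 q [ 0.416  0.317  1.843 -0.011  0.98  -0.329] p [0.5117 0.3339 0.1017] F [-0.2 -1.6  1.6] open 0.109
x [ 0.682 -0.731  0.01 ] y [ 0.006 -0.008 -1.   ] z [ 0.731  0.682 -0.001]
43.02472747676689 [-0.14 -0.04  0.2 ]
```

View pics/w24.png

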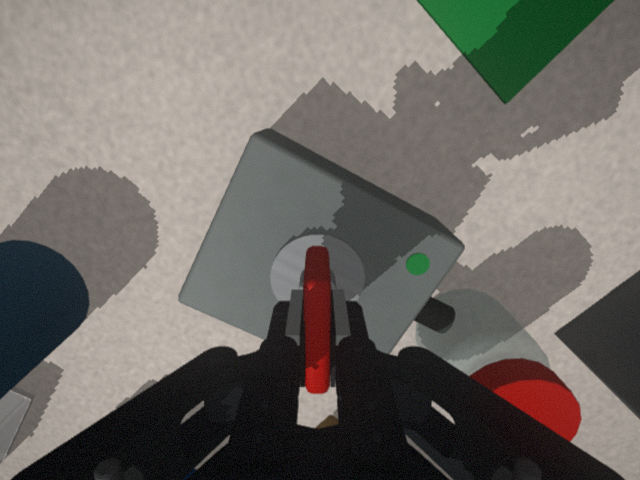

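Request:
{"name": "arm_command", "arguments": {"steps": [{"hand": 0, "travel": [0, 0, 0], "rotation": [0, -0.26, 0]}, {"hand": 0, "travel": [0, 0, 0], "rotation": [0, -0.26, 0]}, {"hand": 0, "travel": [0, 0, 0], "rotation": [0, -0.26, 0]}, {"hand": 0, "travel": [0, 0, 0], "rotation": [0, -0.26, 0]}, {"hand": 0, "travel": [0, 0, 0], "rotation": [0, -0.26, 0]}, {"hand": 0, "travel": [0, 0, 0], "rotation": [0, -0.26, 0]}, {"hand": 0, "travel": [0, 0, 0], "rotation": [0, -0.26, 0]}, {"hand": 0, "travel": [0, 0, 0], "rotation": [0, -0.2, 0]}]}}

```text
time: 24.75
eef_pos: [0.5124, 0.3368, 0.1017]
tcp_rot: [0.7, 0.101, -0.095, -0.7]
contact_force: [0.0, -1.7, 0.8]
opening: 0.111
```

```bash
python3 -c "
from plan import *
s,M=log();print(np.degrees(np.arctan2(M[1,2],M[0,2])),s['wrist_torque'].round(2))"
```

```text
t 24.75 q [ 0.417  0.318  1.842 -0.003  0.975 -1.43 ] p [0.5124 0.3368 0.1017] F [ 0.  -1.7  0.8] open 0.111
x [0.961 0.275 0.008] y [ 0.008  0.001 -1.   ] z [-0.275  0.962 -0.002]
105.94870972114714 [-0.21  0.09 -0.44]
```

Request:
{"name": "arm_command", "arguments": {"steps": [{"hand": 0.3, "travel": [0, 0, 0], "rotation": [0, 0, 0]}, {"hand": 0.6, "travel": [0, 0, 0], "rotation": [0, 0, 0]}, {"hand": 0.7, "travel": [0, 0, 0], "rotation": [0, 0, 0]}, {"hand": 0.7, "travel": [0, -0.1, 0], "rotation": [0, 0, 0]}, {"hand": 0.7, "travel": [0, -0.15, 0], "rotation": [0, 0, 0]}, {"hand": 0.7, "travel": [0, -0.15, 0], "rotation": [0, 0, 0]}, {"hand": 0.7, "travel": [-0.1, -0.1, 0], "rotation": [0, 0, 0]}, {"hand": 0.7, "travel": [0, 0, 0], "rotation": [0, 0, 0]}]}}

```text
time: 25.75
eef_pos: [0.4816, 0.3292, 0.2554]
tcp_rot: [-0.7, -0.099, 0.094, 0.701]
contact_force: [0.7, 0.2, -0.6]
opening: 0.702
```

```bash
python3 pan.py t30; python3 key.py | head -1; python3 -c "
from h import *
shot('scene','s30')"
```

```text
t 25.75 q [ 0.426  0.083  1.812 -0.     1.239 -1.417] p [0.4816 0.3292 0.2554] F [ 0.7  0.2 -0.6] open 0.702
x [0.963 0.269 0.007] y [ 0.007  0.003 -1.   ] z [-0.269  0.963  0.001]
board frame panel: c [-11.3 105.2] size [119.7 150.1] ang 89.96 n 4253 z 0.0671
key top ((507.94915771484375, 333.3883056640625), (49.65153503417969, 8.925421714782715), 15.465856552124023) 640 0.10745455857757749
```

View pics/s30.png

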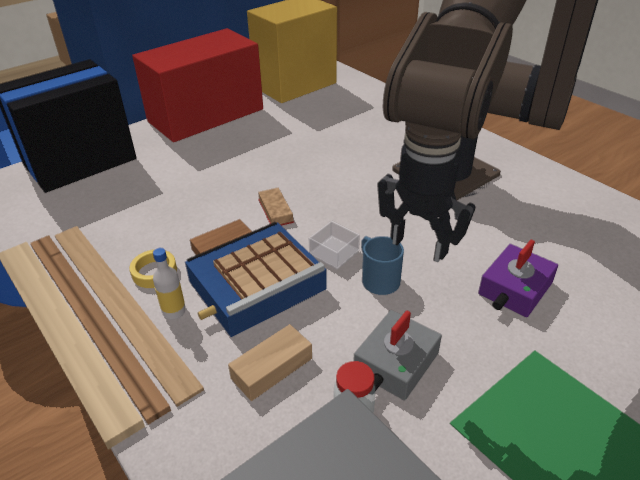

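View pics/t30.png

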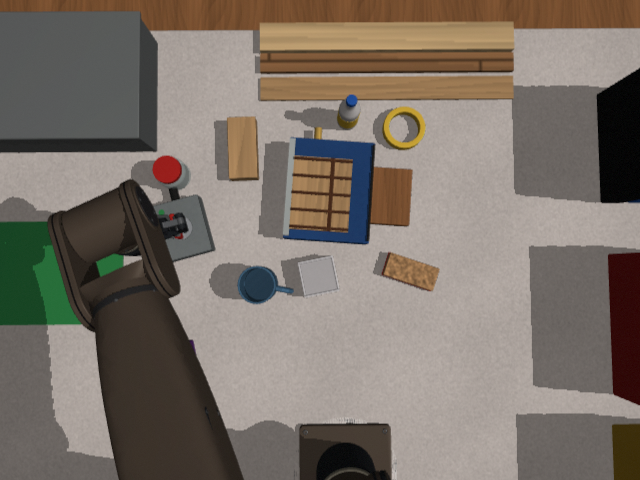

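```bash
python3 -c "
from plant import ctrl
print(ctrl.sign_off())"
```

```text
the job is handed in; nothing more can be done
None
```

I handed the job in at about 26 s of the 69 s allowed. By my last checks the panel is home and ribbed side up, and the key is back at rest. The hand-in itself reports no verdict.

**What I did:**
- I levered the panel's free edge up with one finger, gripped that edge and turned the panel over in the air.
- I set its other edge down just behind the bead, lowered the panel on the finger, and pushed it against the fence with both fingertips.
- I then turned the red key on the grey box about 62° clockwise. I turned it back while still holding it, then let go, rather than releasing it at the end stop to spring back.

**Last checks:**

| Check | Measured | Required |
|---|---|---|
| Panel centre along the fence (board x) | −11 mm | within ±35 mm |
| Panel centre towards the fence (board y) | 105 mm | 95 to 113 mm |
| Panel out of square | 0.04° | under 5.7° |
| Panel top face height | 67 mm | about 68 mm, lying flat |
| Key turned | about 1.09 rad (gripper's angle; the joint cannot be read) | above 0.8 rad |
| Key after release | 15.5° against 14.9° before the turn, so about 0.01 rad from rest | below 0.15 rad |

In the pictures the other things on the table look where they were, and the purple box was not touched. The gripper was clear, with no contact force.

**What I could not confirm:**
- **Panel's last drop:** the panel slid off the finger for the last 10–20 mm onto the bed. I estimate about 5–6 rad/s there, under the limit of 9, but I did not measure it.
- **Key position:** the top and wrist cameras disagreed by about 3 mm. I aimed between them and centred by eye from the wrist picture.

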